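# Lock the capped teats in the travel rack

### The job

Get the travel rack ready to carry: stand every capped teat that is out on the shelf in a slot of the rack, one to a slot and any slot will do, then lower that slot's hold-down arm fully over it and lock the arm with a lock pin, pushed from the front through the fork and the arm's tongue until its head is home against the fork. Do not shift or tip the glass bottle, canister, jar, bowl or loose collar ring; a spare pin or an empty slot's arm does not matter.

Things in the scene. Friction and masses are not known exactly. Their poses are not given: they have to be found in the camera images.
- rack: Wooden travel rack, fixed: board 164 (x) by 270 (y) by 16 mm thick; origin under its centre, z up, front (-x) faces roughly the robot. Three equal bays at y = +85, 0, -85 mm (bays 1, 2, 3). In each, front to back: a steel fork (two upright plates with a pin hole), a square slot for a teat, the hinge of a hold-down arm that swings over the slot into the fork.
- slot1 (a point): Centre of the floor of the left (+y) bay's slot: square pocket 45 by 45 mm, 8 mm deep, floor 16 mm above the shelf top; at x = +8 mm in the rack frame, axes the rack's. With the arm down, its bar passes over the slot at 66 to 76 mm above the shelf top, 4 mm above a seated teat.
- mouth1 (a point): Centre of the pin hole (11 mm, round) on the front face of the left (+y) bay's front fork plate: rack x = -73 mm, height 45 mm, axes the rack's. The pin goes in along +x. Both fork plates are 6 mm thick, 34 mm wide, from 16 to 62 mm high; the rear one spans x = -53 to -47 mm, same hole. The arm's tongue comes down between them.
- arm1 (a joint): left (+y) bay's hold-down arm, rad: 0 down on its stop; grows as the front end swings up and back (to 2.0); starts 1.65-1.8. Moved by 2 N at its end, friction holds it. Hinge line along rack y at x = +60, height 42 mm. When down: bar 16 mm wide, top at 76 mm, from x = +65 to -64; tongue 24 wide, x = -64 to -56, down to 32 mm, its 12 mm hole then in line with the fork's.
- slot2 (a point): Centre of the floor of the middle bay's slot: square pocket 45 by 45 mm, 8 mm deep, floor 16 mm above the shelf top; at x = +8 mm in the rack frame, axes the rack's. With the arm down, its bar passes over the slot at 66 to 76 mm above the shelf top, 4 mm above a seated teat.
- mouth2 (a point): Centre of the pin hole (11 mm, round) on the front face of the middle bay's front fork plate: rack x = -73 mm, height 45 mm, axes the rack's. The pin goes in along +x. Both fork plates are 6 mm thick, 34 mm wide, from 16 to 62 mm high; the rear one spans x = -53 to -47 mm, same hole. The arm's tongue comes down between them.
- arm2 (a joint): middle bay's hold-down arm, rad: 0 down on its stop; grows as the front end swings up and back (to 2.0); starts 1.65-1.8. Moved by 2 N at its end, friction holds it. Hinge line along rack y at x = +60, height 42 mm. When down: bar 16 mm wide, top at 76 mm, from x = +65 to -64; tongue 24 wide, x = -64 to -56, down to 32 mm, its 12 mm hole then in line with the fork's.
- slot3 (a point): Centre of the floor of the right (-y) bay's slot: square pocket 45 by 45 mm, 8 mm deep, floor 16 mm above the shelf top; at x = +8 mm in the rack frame, axes the rack's. With the arm down, its bar passes over the slot at 66 to 76 mm above the shelf top, 4 mm above a seated teat.
- mouth3 (a point): Centre of the pin hole (11 mm, round) on the front face of the right (-y) bay's front fork plate: rack x = -73 mm, height 45 mm, axes the rack's. The pin goes in along +x. Both fork plates are 6 mm thick, 34 mm wide, from 16 to 62 mm high; the rear one spans x = -53 to -47 mm, same hole. The arm's tongue comes down between them.
- arm3 (a joint): right (-y) bay's hold-down arm, rad: 0 down on its stop; grows as the front end swings up and back (to 2.0); starts 1.65-1.8. Moved by 2 N at its end, friction holds it. Hinge line along rack y at x = +60, height 42 mm. When down: bar 16 mm wide, top at 76 mm, from x = +65 to -64; tongue 24 wide, x = -64 to -56, down to 32 mm, its 12 mm hole then in line with the fork's.
- teat1: Capped teat: upright cylinder 40 mm diameter, 46 mm tall, white collar below and clear plastic cap above, about 50 g. Origin at the centre of its underside, z up. May be absent.
- teat2: Capped teat: upright cylinder 40 mm diameter, 46 mm tall, white collar below and clear plastic cap above, about 50 g. Origin at the centre of its underside, z up. May be absent.
- teat3: Capped teat: upright cylinder 40 mm diameter, 46 mm tall, white collar below and clear plastic cap above, about 50 g. Origin at the centre of its underside, z up. May be absent.
- pin1: Loose lock pin, about 40 g: a grey 24 mm cube as head with a steel shaft 8 mm in diameter and 40 mm long (last 4 mm tapered) out of one face. Origin on the shaft axis at the head's front face; x points along the shaft to the tip, the head reaches to x = -24 mm. It lies on the shelf top with its shaft level, 12 mm up, pointing roughly away from the robot.
- pin2: Loose lock pin, about 40 g: a grey 24 mm cube as head with a steel shaft 8 mm in diameter and 40 mm long (last 4 mm tapered) out of one face. Origin on the shaft axis at the head's front face; x points along the shaft to the tip, the head reaches to x = -24 mm. It lies on the shelf top with its shaft level, 12 mm up, pointing roughly away from the robot.
- pin3: Loose lock pin, about 40 g: a grey 24 mm cube as head with a steel shaft 8 mm in diameter and 40 mm long (last 4 mm tapered) out of one face. Origin on the shaft axis at the head's front face; x points along the shaft to the tip, the head reaches to x = -24 mm. It lies on the shelf top with its shaft level, 12 mm up, pointing roughly away from the robot.
- glass_bottle: glass feeding bottle with white cap, 60 mm diameter, 150 mm tall, loose bystander; origin at the centre of its underside.
- canister: lidded steel canister, 90 mm diameter, 120 mm tall, loose bystander; origin at the centre of its underside.
- collar: small loose white plastic collar ring, 36 mm across, 14 mm tall, loose bystander; origin at the centre of its underside.
- bowl: small blue ceramic bowl, 110 mm rim, 45 mm tall, loose bystander; origin at the centre of its underside.
- jar: glass jar with steel lid, 60 mm diameter, 45 mm tall, loose bystander; origin at the centre of its underside.
There are look-alikes about, which are no part of the job. What is shaped like the pin3 but green is not meant.

How it is judged (in metres and radians):
At the end, for the whole second after the job is handed in: Each teat present stands upright (0.1 rad) within 7 mm of a slot's floor centre; that slot's arm is below 0.04 rad; a pin is through fork and tongue from the front, head front within 8 mm of the mouth, shaft within 0.2 rad of the rack's x; teats and pins at rest (0.02 m/s) (((distance between teat1 and slot1 below 0.007 m and angle between teat1's own z axis and vertical below 0.1 rad and value of joint arm1 below 0.04 rad and ((distance between pin1 and mouth1 below 0.008 m and angle between the x axis of pin1 and the x axis of rack, either way round below 0.2 rad and x of slot1 in the frame of pin1 above 0.05 m) or (distance between pin2 and mouth1 below 0.008 m and angle between the x axis of pin2 and the x axis of rack, either way round below 0.2 rad and x of slot1 in the frame of pin2 above 0.05 m) or (distance between pin3 and mouth1 below 0.008 m and angle between the x axis of pin3 and the x axis of rack, either way round below 0.2 rad and x of slot1 in the frame of pin3 above 0.05 m))) or (distance between teat1 and slot2 below 0.007 m and angle between teat1's own z axis and vertical below 0.1 rad and value of joint arm2 below 0.04 rad and ((distance between pin1 and mouth2 below 0.008 m and angle between the x axis of pin1 and the x axis of rack, either way round below 0.2 rad and x of slot2 in the frame of pin1 above 0.05 m) or (distance between pin2 and mouth2 below 0.008 m and angle between the x axis of pin2 and the x axis of rack, either way round below 0.2 rad and x of slot2 in the frame of pin2 above 0.05 m) or (distance between pin3 and mouth2 below 0.008 m and angle between the x axis of pin3 and the x axis of rack, either way round below 0.2 rad and x of slot2 in the frame of pin3 above 0.05 m))) or (distance between teat1 and slot3 below 0.007 m and angle between teat1's own z axis and vertical below 0.1 rad and value of joint arm3 below 0.04 rad and ((distance between pin1 and mouth3 below 0.008 m and angle between the x axis of pin1 and the x axis of rack, either way round below 0.2 rad and x of slot3 in the frame of pin1 above 0.05 m) or (distance between pin2 and mouth3 below 0.008 m and angle between the x axis of pin2 and the x axis of rack, either way round below 0.2 rad and x of slot3 in the frame of pin2 above 0.05 m) or (distance between pin3 and mouth3 below 0.008 m and angle between the x axis of pin3 and the x axis of rack, either way round below 0.2 rad and x of slot3 in the frame of pin3 above 0.05 m)))) and ((distance between teat2 and slot1 below 0.007 m and angle between teat2's own z axis and vertical below 0.1 rad and value of joint arm1 below 0.04 rad and ((distance between pin1 and mouth1 below 0.008 m and angle between the x axis of pin1 and the x axis of rack, either way round below 0.2 rad and x of slot1 in the frame of pin1 above 0.05 m) or (distance between pin2 and mouth1 below 0.008 m and angle between the x axis of pin2 and the x axis of rack, either way round below 0.2 rad and x of slot1 in the frame of pin2 above 0.05 m) or (distance between pin3 and mouth1 below 0.008 m and angle between the x axis of pin3 and the x axis of rack, either way round below 0.2 rad and x of slot1 in the frame of pin3 above 0.05 m))) or (distance between teat2 and slot2 below 0.007 m and angle between teat2's own z axis and vertical below 0.1 rad and value of joint arm2 below 0.04 rad and ((distance between pin1 and mouth2 below 0.008 m and angle between the x axis of pin1 and the x axis of rack, either way round below 0.2 rad and x of slot2 in the frame of pin1 above 0.05 m) or (distance between pin2 and mouth2 below 0.008 m and angle between the x axis of pin2 and the x axis of rack, either way round below 0.2 rad and x of slot2 in the frame of pin2 above 0.05 m) or (distance between pin3 and mouth2 below 0.008 m and angle between the x axis of pin3 and the x axis of rack, either way round below 0.2 rad and x of slot2 in the frame of pin3 above 0.05 m))) or (distance between teat2 and slot3 below 0.007 m and angle between teat2's own z axis and vertical below 0.1 rad and value of joint arm3 below 0.04 rad and ((distance between pin1 and mouth3 below 0.008 m and angle between the x axis of pin1 and the x axis of rack, either way round below 0.2 rad and x of slot3 in the frame of pin1 above 0.05 m) or (distance between pin2 and mouth3 below 0.008 m and angle between the x axis of pin2 and the x axis of rack, either way round below 0.2 rad and x of slot3 in the frame of pin2 above 0.05 m) or (distance between pin3 and mouth3 below 0.008 m and angle between the x axis of pin3 and the x axis of rack, either way round below 0.2 rad and x of slot3 in the frame of pin3 above 0.05 m)))) and ((distance between teat3 and slot1 below 0.007 m and angle between teat3's own z axis and vertical below 0.1 rad and value of joint arm1 below 0.04 rad and ((distance between pin1 and mouth1 below 0.008 m and angle between the x axis of pin1 and the x axis of rack, either way round below 0.2 rad and x of slot1 in the frame of pin1 above 0.05 m) or (distance between pin2 and mouth1 below 0.008 m and angle between the x axis of pin2 and the x axis of rack, either way round below 0.2 rad and x of slot1 in the frame of pin2 above 0.05 m) or (distance between pin3 and mouth1 below 0.008 m and angle between the x axis of pin3 and the x axis of rack, either way round below 0.2 rad and x of slot1 in the frame of pin3 above 0.05 m))) or (distance between teat3 and slot2 below 0.007 m and angle between teat3's own z axis and vertical below 0.1 rad and value of joint arm2 below 0.04 rad and ((distance between pin1 and mouth2 below 0.008 m and angle between the x axis of pin1 and the x axis of rack, either way round below 0.2 rad and x of slot2 in the frame of pin1 above 0.05 m) or (distance between pin2 and mouth2 below 0.008 m and angle between the x axis of pin2 and the x axis of rack, either way round below 0.2 rad and x of slot2 in the frame of pin2 above 0.05 m) or (distance between pin3 and mouth2 below 0.008 m and angle between the x axis of pin3 and the x axis of rack, either way round below 0.2 rad and x of slot2 in the frame of pin3 above 0.05 m))) or (distance between teat3 and slot3 below 0.007 m and angle between teat3's own z axis and vertical below 0.1 rad and value of joint arm3 below 0.04 rad and ((distance between pin1 and mouth3 below 0.008 m and angle between the x axis of pin1 and the x axis of rack, either way round below 0.2 rad and x of slot3 in the frame of pin1 above 0.05 m) or (distance between pin2 and mouth3 below 0.008 m and angle between the x axis of pin2 and the x axis of rack, either way round below 0.2 rad and x of slot3 in the frame of pin2 above 0.05 m) or (distance between pin3 and mouth3 below 0.008 m and angle between the x axis of pin3 and the x axis of rack, either way round below 0.2 rad and x of slot3 in the frame of pin3 above 0.05 m)))) and linear speed of each of teat1, teat2, teat3, pin1, pin2, pin3 below 0.02 m/s); the robot touches nothing.
It fails at once if a bystander (bottle, canister, collar, bowl, jar) is pushed more than 3 cm or tipped over (distance of any of glass_bottle, canister, collar, bowl, jar from where it was at the start of the episode above 0.03 m or angle between any of glass_bottle, canister, collar, bowl, jar's own z axis and vertical above 0.6 rad).
Of teat1, teat2, teat3 only 2 to 3 are there at a start; the rules pass over those that are not, and their reading is None.
At some moment in a run one of teat1, teat2, teat3, pin1, pin2, pin3 may be knocked a few centimetres aside while the robot is not near it.
It also fails if it takes over 210 s, if anything falls off the work surface, if the arm or the gripper's body presses on something with over 40 N, if the wrist force passes 120 N, or if a joint passes its speed limit or range.

### The arm

A 6-joint arm with a two-finger parallel gripper is mounted at the origin on the work surface. World frame = base frame: x ahead of the robot, y to its left, z up, the work surface at z = 0. Lengths are in mm, angles in rad, forces in N, time in s.
With the tool pointing down it reaches from about 275 to 750 mm from the base axis. Payload 10.2 kg.
Tool frame: the origin (TCP) lies at the very end of the fingers, on their centre line; the grasp point (between the pads) lies 19 mm behind it; x points along the fingers, y is the direction in which the jaws open and shut, and the axes are right-handed (so a half turn about x gives the same grasp; the last joint's range is limited). The gripper opens to 88 mm and grips with 3 to 60 N. Pads are 18 mm wide; open, the fingers measure 123 mm over their backs; the gripper's body (75 mm by 187 mm) begins 45 mm behind the grasp point.
Start: joints at [1.027, 0.313, 1.498, -0, 1.331, -0.223], TCP at [165.559, 498.218, 238.72] pointing down, gripper open.
Joint ranges: [-2.94, 2.94], [-0.97, 2.17], [0.19, 2.56], [-1.23, 4.37], [0.02, 3.11], [-2.88, 2.88]. Speed limits (rad/s): [2.39, 2.39, 3.01, 3.14, 3.14, 3.14].

### API

Orientations are given as a unit quaternion [x, y, z, w].
In Python, from bench import robot gives the robot as it stands.
- The arm moves only by the shell command python3 -m pendant 'ROWS' [FORCE]. ROWS is JSON, a list of rows, each an object of numbers: "rx", "ry", "rz": the turn, a rotation vector about the tool's x, y, z in degrees; "x", "y", "z": the shift along the tool's x, y, z in mm; "hand": the finger opening in mm, from 0 to 88.1. A call has 1 to 12 rows; each row shifts and turns the commanded pose from where the row before left it, along the tool's axes as they then stand; what a row does not reach is not made up. A row lasts 1/12 s, in which the tool goes at most 41.7 mm and 7.16 degrees, less where a joint would pass 70% of its speed; a pose out of reach is approached as far as the arm can. A call is refused whole if a number of a shift passes 41.7 or a number of a turn 7.16, either way. A call with a gripper value outside its range is refused whole. The fingers move at their own pace and stop on an object; FORCE is the grip in N (left out, the last holds). Time passes only in rows, so rows that do not move let the fingers close. It gives the time, the measured TCP pose, the force and the opening at its end, in the units of the state.
- robot.read_state(): the state, without advancing time (a new reading comes with each control period).
- robot.get_image(name): name is "side" or "top" or "wrist"; returns (picture, depth): 400x640x3 uint8, red, green, blue; 400x640 float32, mm along the optical axis (not along the pixel's ray), 0 where there is no reading.
- robot.get_calibration(name): a dict with "fx", "fy", "cx", "cy" (pixels), "R" (3x3) and "t" (3): a world point X has camera coordinates R X + t; the wrist camera has in their place "tool_from_camera" (4x4, takes a point from camera to tool coordinates, whose origin is the TCP and whose axes are the tool frame's). Camera axes: x right, y down, z forward; pixel columns grow to the right and rows downward; lengths in mm; the calibration is good to about 2 mm. A picture is of the moment at which its call begins: read the wrist's pose just before it. get_calibration takes no time and is no camera call.
- robot.sign_off(): hands the job in, once; it reports no verdict.
The state is a dict: "time_s": time; "joint_pos": joint angles; "joint_velocities": joint speeds; "effort": joint torques, N m; "tcp_pos": TCP position; "tool_rot": TCP orientation; "force": force on the tool from outside, world axes, zero at the start; "ft_torque": the same for the moment, N m; "width": finger opening in mm.
Only numpy, scipy, OpenCV 4.12 (cv2) and the standard library are available. Lean on these libraries where they do the work, as an engineer would, in place of code of your own. Each camera call takes 0.05 s, during which the arm holds its last target.

## Working session

There is one attempt and no reset: what is moved stays moved. The work goes in short steps, Python scripts to look and compute and a shell command to move; the robot and the scene stay as the last step left them, time stands still between calls to the robot, and variables do not carry over. Pictures are saved under pics/ and viewed, and the job is handed in when it is done.

```bash
ls; mkdir -p pics; python3 - <<'E'
from bench import robot
import cv2
s=robot.read_state();print({k:s[k] for k in ('time_s','tcp_pos','tool_rot','width','force')})
for n in ('top','side','wrist'):
    im,d=robot.get_image(n);cv2.imwrite(f'pics/{n}0.png',im[:,:,::-1])
    c=robot.get_calibration(n);print(n,c)
E
```

```text
pics
{'time_s': 0.0, 'tcp_pos': array([165.422133  , 497.99570534, 238.18498541]), 'tool_rot': array([ 0.11252439,  0.69819975, -0.11334379,  0.69785998]), 'width': 88.23919878456903, 'force': array([0.20017902, 1.10583514, 0.15341065])}
top {'fx': 463.5300160925599, 'fy': 463.5300160925599, 'cx': 320.57502439784537, 'cy': 201.19801012731224, 'R': array([[ 0.00964348, -0.99995242, -0.00146685],
       [-0.9984699 , -0.00954928, -0.05446708],
       [ 0.05445049,  0.00198986, -0.99851449]]), 't': array([ -43.60586033,  569.90980543, 1268.49325297])}
side {'fx': 367.3279885553932, 'fy': 367.3279885553932, 'cx': 313.591898635794, 'cy': 198.13705082171094, 'R': array([[ 9.32447349e-01, -3.61305320e-01, -6.37623367e-04],
       [-2.47803472e-01, -6.38238455e-01, -7.28865635e-01],
       [ 2.62936075e-01,  6.79786835e-01, -6.84656468e-01]]), 't': array([-562.74569779,  158.80804306,  949.07510018])}
wrist {'fx': 299.5621766428527, 'fy': 299.5621766428527, 'cx': 322.2038128590381, 'cy': 199.88514340884254, 'tool_from_camera': array([[ 1.50677229e-03, -3.08980704e-01,  9.51067113e-01,
        -1.45953495e+02],
       [ 9.99998865e-01,  4.62782321e-04, -1.43394693e-03,
         4.18924879e-01],
       [ 2.92488617e-06,  9.51068194e-01,  3.08981051e-01,
        -8.06282936e+01],
       [ 0.00000000e+00,  0.00000000e+00,  0.00000000e+00,
         1.00000000e+00]])}
```

View pics/top0.png

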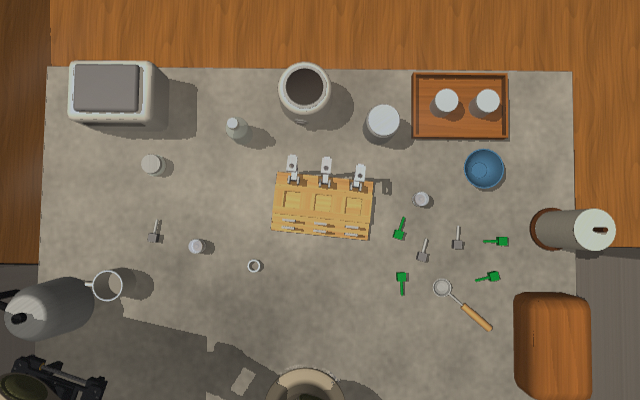

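View pics/side0.png

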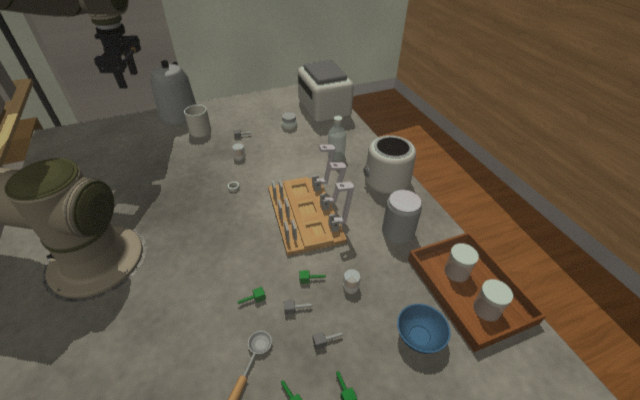

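View pics/wrist0.png

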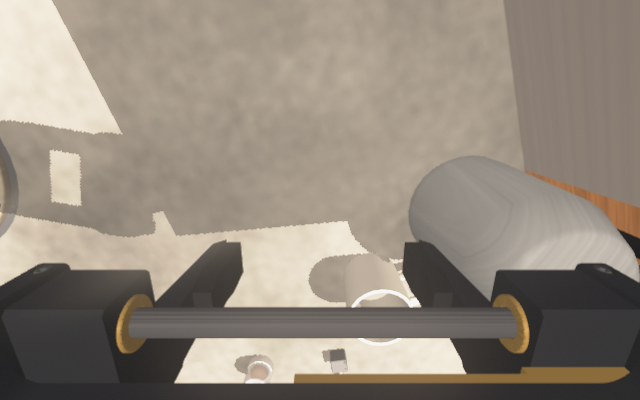

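```bash
cat > h.py <<'E'
from bench import robot
import numpy as np, cv2
from scipy.spatial.transform import Rotation as Ro
def cloud(n,d=None,im=None):
    if d is None: im,d=robot.get_image(n)
    c=robot.get_calibration(n)
    v,u=np.mgrid[0:400,0:640]
    P=np.stack([(u-c['cx'])/c['fx']*d,(v-c['cy'])/c['fy']*d,d],-1)
    if n=='wrist':
        s=robot.read_state()
        T=c['tool_from_camera'];P=P@T[:3,:3].T+T[:3,3]
        W=P@Ro.from_quat(s['tool_rot']).as_matrix().T+s['tcp_pos']
    else: W=(P-c['t'])@c['R']
    return im,d,W
def ray(n,u,v,z,pose=None):
    c=robot.get_calibration(n)
    r=np.array([(u-c['cx'])/c['fx'],(v-c['cy'])/c['fy'],1])
    if n=='wrist':
        s=pose or robot.read_state();T=c['tool_from_camera'];R=Ro.from_quat(s['tool_rot']).as_matrix()
        o=R@T[:3,3]+s['tcp_pos'];r=R@T[:3,:3]@r
    else: o=-c['R'].T@c['t'];r=c['R'].T@r
    return o+r*(z-o[2])/r[2]
def proj(n,X,s=None):
    c=robot.get_calibration(n);X=np.atleast_2d(X)
    if n=='wrist':
        s=s or robot.read_state();T=c['tool_from_camera'];R=Ro.from_quat(s['tool_rot']).as_matrix()
        C=((X-s['tcp_pos'])@R-T[:3,3])@T[:3,:3]
    else: C=X@c['R'].T+c['t']
    return np.c_[C[:,0]/C[:,2]*c['fx']+c['cx'],C[:,1]/C[:,2]*c['fy']+c['cy']]
def need(target,yaw=None,pitch=0):
    """tool-frame shift and turn from the current pose to TCP target; tool down (pitch 0), jaw axis y at world yaw (rad)"""
    s=robot.read_state();R=Ro.from_quat(s['tool_rot'])
    sh=R.inv().apply(np.array(target)-s['tcp_pos'])
    rv=np.zeros(3)
    if yaw is not None:
        best=None
        for k in (0,np.pi):
            y=np.array([np.cos(yaw+k),np.sin(yaw+k),0]);x=np.array([0,0,-1.]);
            M=np.stack([x,y,np.cross(x,y)],1)
            M=Ro.from_rotvec(y*pitch).as_matrix()@M
            q=(R.inv()*Ro.from_matrix(M)).as_rotvec(degrees=True)
            if best is None or np.linalg.norm(q)<np.linalg.norm(best): best=q
        rv=best
    print('shift xyz',sh.round(1),'turn',rv.round(2),'tcp',np.round(s['tcp_pos'],1),'w',round(s['width'],1),'t',round(s['time_s'],2),'F',np.round(s['force'],1),'j',np.round(s['joint_pos'],2))
E
python3 - <<'E'
from h import *
for n in('top','side'):
    im,d,W=cloud(n)
    np.savez(f'{n}0.npz',im=im,d=d,W=W)
    if n=='top':
        for (u,v) in [(195,246),(422,200),(152,164),(155,231),(424,249),(457,237),(254,266),(446,100),(385,120),(322,205),(290,220),(240,205),(484,168)]:
            print(u,v,W[v,u].round(1))
        c=im[150:300,130:520,::-1]; cv2.imwrite('pics/top_c.png',cv2.resize(c[:,:],None,fx=2.05,fy=2.05,interpolation=cv2.INTER_CUBIC))
        cv2.imwrite('pics/rack_c.png',cv2.resize(im[145:250,260:390,::-1],None,fx=5.5,fy=5.5,interpolation=cv2.INTER_CUBIC))
E
```

```text
195 246 [444.7 298.6  45.8]
422 200 [ 574.4 -312.    47.8]
152 164 [665.4 420.7  46.4]
155 231 [483.5 418.3  15.7]
424 249 [ 441.4 -323.3   19.4]
457 237 [ 475.  -415.8   13.5]
254 266 [388.8 145.4   0.5]
446 100 [ 838.6 -368.4   84. ]
385 120 [ 775.4 -202.   118.5]
322 205 [559.9 -42.2  12.4]
290 220 [516.8  42.8  60.8]
240 205 [558.3 187.5   1. ]
484 168 [ 667.8 -493.5    9.6]
```

View pics/top_c.png

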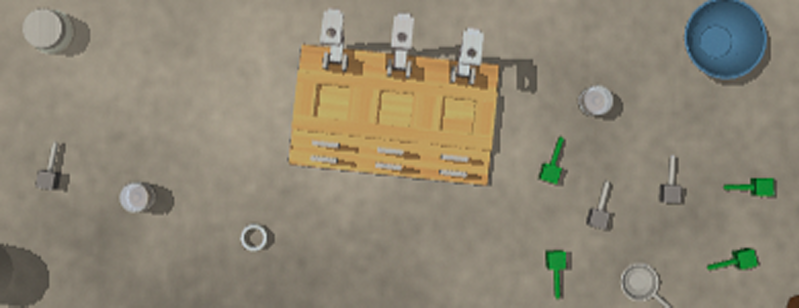

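View pics/rack_c.png

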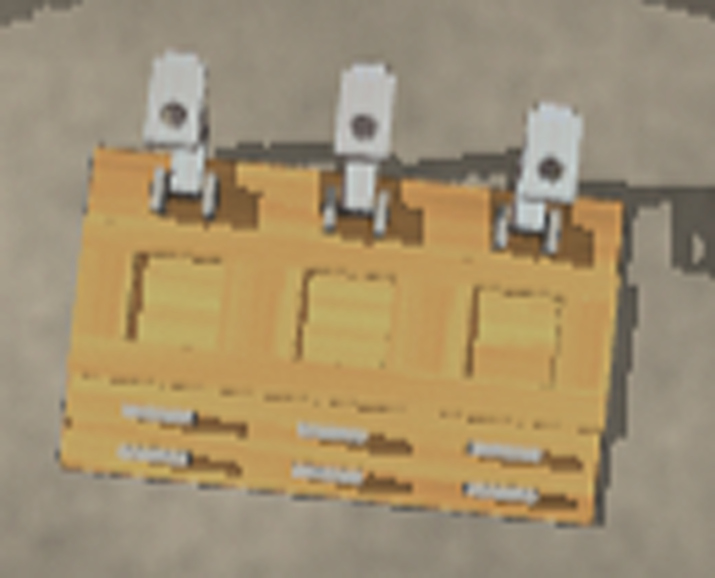

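```bash
cat > rack.py <<'E'
from h import *
def forks(n,im,d,W,z0=56,z1=68):
    # steel grey pixels near z=62
    hsv=cv2.cvtColor(im,cv2.COLOR_RGB2HSV)
    m=((hsv[...,1]<70)&(hsv[...,2]>110)&(W[...,2]>z0)&(W[...,2]<z1)&(W[...,0]>440)&(W[...,0]<545)&(abs(W[...,1])<180)).astype(np.uint8)
    k,l,st,ce=cv2.connectedComponentsWithStats(m,connectivity=8)
    out=[]
    for i in range(1,k):
        if st[i,4]>=4: out.append((ce[i].round(1),st[i,4],ray(n,*ce[i],62)[:2].round(1)))
    return out
E
python3 - <<'E'
from rack import *
for n in('top','side'):
    f=np.load(f'{n}0.npz')
    for o in forks(n,f['im'],f['d'],f['W']): print(n,o[0],o[1],o[2])
f=np.load('top0.npz');W=f['W'];im=f['im']
hsv=cv2.cvtColor(im,cv2.COLOR_RGB2HSV)
# board corners
m=((hsv[...,1]>110)&(hsv[...,0]>8)&(hsv[...,0]<28)&(W[...,0]>440)&(W[...,0]<680)&(abs(W[...,1])<180)).astype(np.uint8)
c=max(cv2.findContours(m,0,2)[0],key=cv2.contourArea)
b=cv2.boxPoints(cv2.minAreaRect(c));print(b)
P=np.array([ray('top',*p,16)[:2] for p in b]);print(P.round(1),P.mean(0),[np.linalg.norm(P[i]-P[i-1]).round(1) for i in range(4)])
# grey pins and teats
for (u,v) in [(155,231),(424,249),(457,237)]:
    print(im[v-3:v+8:3,u].tolist())
s=robot.read_state();print(Ro.from_quat(s['tool_rot']).as_matrix().round(3))
E
```

```text
top [288.2 220. ] 27 [516.7  47.6]
top [319.8 223.4] 29 [508.4 -36.7]
top [287.2 227.6] 29 [496.7  49.9]
top [351.3 226.9] 27 [ 500.  -120.7]
top [319. 231.] 28 [488.4 -34.9]
top [350.9 234.3] 29 [ 480.4 -119.8]
side [273.2 184.2] 16 [496.4  48.7]
side [280.  182.9] 18 [516.4  47.1]
side [286.4 202.3] 17 [508.4 -37.4]
side [279.3 203.5] 17 [488.8 -34.8]
side [285.9 225.6] 23 [ 480.2 -119.7]
side [293.2 223.7] 22 [ 499.9 -120.4]
[[270.00433 229.45992]
 [276.3495  170.7675 ]
 [373.59137 181.28014]
 [367.24622 239.97255]]
[[ 490.8  100.7]
 [ 653.8   85.6]
 [ 627.  -184.7]
 [ 464.5 -167.8]] [559.03472234 -41.55091717] [np.float64(269.8), np.float64(163.7), np.float64(271.6), np.float64(163.4)]
[[154, 153, 145], [112, 110, 104], [100, 96, 92], [138, 132, 128]]
[[184, 181, 172], [142, 140, 132], [91, 86, 80], [125, 120, 115]]
[[185, 182, 173], [186, 183, 173], [120, 117, 112], [126, 120, 116]]
[[-0.     0.315  0.949]
 [-0.001  0.949 -0.315]
 [-1.    -0.001 -0.   ]]
```

```bash
cat > obj.py <<'E'
from h import *
def rigid(A,B):
    a=A.mean(0);b=B.mean(0);H=(A-a).T@(B-b);t=np.arctan2(H[0,1]-H[1,0],H[0,0]+H[1,1])
    R=np.array([[np.cos(t),-np.sin(t)],[np.sin(t),np.cos(t)]]);return t,R,b-R@a
def teat(W,xy,zt=46):
    m=(abs(W[...,2]-zt)<5)&(np.hypot(W[...,0]-xy[0],W[...,1]-xy[1])<45)
    p=W[m][:,:2].astype(np.float32)
    (c,r)=cv2.minEnclosingCircle(p);return np.round(c,1),round(r,1),len(p),W[m][:,2].mean().round(1)
def pin(W,im,xy,zb=0,rad=50):
    near=(np.hypot(W[...,0]-xy[0],W[...,1]-xy[1])<rad)
    z=W[...,2]-zb
    g=near&(z>19)&(z<29);head=W[g]
    hc=cv2.minAreaRect(head[:,:2].astype(np.float32))
    sh=W[near&(z>8)&(z<19)][:,:2]; hm=np.array(hc[0]);d=np.hypot(*(sh-hm).T)
    far=sh[(d>20)&(d<60)]
    dirv=far.mean(0)-hm
    # line fit of shaft
    l=cv2.fitLine(far.astype(np.float32),2,0,.01,.01).ravel();a=l[:2]*np.sign(l[:2]@dirv)
    return 'head',hm.round(1),np.round(hc[1],1),len(head),'yaw_c',np.arctan2(dirv[1],dirv[0]).round(3),'yaw_fit',np.arctan2(a[1],a[0]).round(3),len(far),'far',d.max().round(1)
E
python3 - <<'E'
from obj import *
A=[];B=[]
dat={'top':[(516.7,47.6),(508.4,-36.7),(496.7,49.9),(500,-120.7),(488.4,-34.9),(480.4,-119.8)],'side':[(516.4,47.1),(508.4,-37.4),(496.4,48.7),(499.9,-120.4),(488.8,-34.8),(480.2,-119.7)]}
M=np.array([(-50,85),(-50,0),(-70,85),(-50,-85),(-70,0),(-70,-85)],float)
for n in dat:
    t,R,o=rigid(M,np.array(dat[n]));print(n,t,o,(M@R.T+o-dat[n]).round(1).tolist())
t,R,o=rigid(np.r_[M,M],np.array(dat['top']+dat['side']))
for i,y in enumerate((85,0,-85)): print('slot',i+1,R@[8,y]+o,'mouth',R@[-73,y]+o,'hinge',R@[60,y]+o)
for n in('top','side'):
    f=np.load(f'{n}0.npz');W=f['W']
    for xy in ((445,299),(574,-312),(665,421)): print(n,'teat',teat(W,xy))
    for xy in ((483,418),(441,-323),(475,-416)): print(n,pin(W,f['im'],xy))
f=np.load('top0.npz');W=f['W']; print('bottle',W[128,235],W[120,233],W[105,384])
E
```

```text
top -0.0970480550084349 [558.15100528 -41.58041397] [[-0.1, 0.3], [-0.0, -0.0], [0.0, -0.1], [0.2, -0.6], [0.1, 0.1], [-0.2, 0.4]]
side -0.09674790850320507 [558.06941423 -41.87915632] [[0.1, 0.5], [-0.1, 0.4], [0.2, 0.8], [0.2, -1.3], [-0.4, -0.3], [-0.0, -0.0]]
slot 1 [574.29616516  42.09747823] mouth [493.67613475  49.93397599] hinge [626.05223406  37.06664015]
slot 2 [566.07267985 -42.50378825] mouth [485.45264944 -34.66729048] hinge [617.82874875 -47.53462632]
slot 3 [ 557.84919453 -127.10505473] mouth [ 477.22916413 -119.26855696] hinge [ 609.60526344 -132.1358928 ]
top teat (array([444.8, 298.6]), 19.9, 164, np.float64(45.6))
top teat (array([ 578. , -310.6]), 19.5, 159, np.float64(45.8))
top teat (array([666.6, 425.8]), 26.9, 282, np.float64(45.0))
top ('head', array([476.9, 420.6]), array([24.5, 47.8]), 78, 'yaw_c', np.float64(-0.096), 'yaw_fit', np.float64(-0.108), 24, 'far', np.float64(39.9))
top ('head', array([ 437.4, -321.8]), array([24.4, 57.5]), 75, 'yaw_c', np.float64(0.258), 'yaw_fit', np.float64(-0.403), 20, 'far', np.float64(42.4))
top ('head', array([ 471.6, -415
[... 199 characters left out ...]
 577.7, -313.4]), 19.6, 192, np.float64(45.8))
side teat (array([666.1, 422.9]), 29.8, 88, np.float64(44.6))
side ('head', array([466. , 419.7]), array([28.8, 21.3]), 28, 'yaw_c', np.float64(-0.128), 'yaw_fit', np.float64(-0.121), 20, 'far', np.float64(50.6))
side ('head', array([ 420.9, -317.9]), array([24.8, 22.5]), 110, 'yaw_c', np.float64(-0.287), 'yaw_fit', np.float64(-0.249), 49, 'far', np.float64(50.1))
side ('head', array([ 454.5, -415.9]), array([24.5, 23.8]), 138, 'yaw_c', np.float64(-0.071), 'yaw_fit', np.float64(-0.081), 56, 'far', np.float64(51.5))
bottle [745.44891786 178.46674008 144.59940338] [764.8907332  183.18902327 148.25023227] [ 814.58846415 -199.40969566  117.88485816]
```

```bash
python3 -c "
from h import *
need([400,298,150],1.474)"
```

```text
shift xyz [  88.5 -115.9  285.7] turn [-1.283e+01 -1.000e-02  3.000e-02] tcp [165.5 498.1 238.5] w 88.4 t 0.25 F [-0.3  0.1 -0.5] j [ 1.03  0.31  1.5  -0.    1.33 -0.22]
```

```bash
python3 -m pendant '[{"x":11,"y":-14.5,"z":35.7},{"x":11,"y":-14.5,"z":35.7},{"x":11,"y":-14.5,"z":35.7},{"x":11,"y":-14.5,"z":35.7},{"x":11,"y":-14.5,"z":35.7},{"x":11,"y":-14.5,"z":35.7},{"x":11,"y":-14.5,"z":35.7},{"x":11,"y":-14.5,"z":35.7},{"rx":-6.4},{"rx":-6.4},{},{}]'; python3 - <<'E'
from h import *
need([444.5,297.5,150],1.474)
im,d,W=cloud('wrist');cv2.imwrite('pics/w1.png',im[:,:,::-1]);np.savez('w1.npz',im=im,d=d,W=W)
E
```

```text
shift xyz [  88.5 -102.4  328. ] turn [-1.283e+01 -1.000e-02  3.000e-02] tcp [165.5 498.1 238.5] w 88.4 t 0.25 F [-0.3  0.1 -0.5] j [ 1.03  0.31  1.5  -0.    1.33 -0.22]invalid input
```

View pics/w1.png

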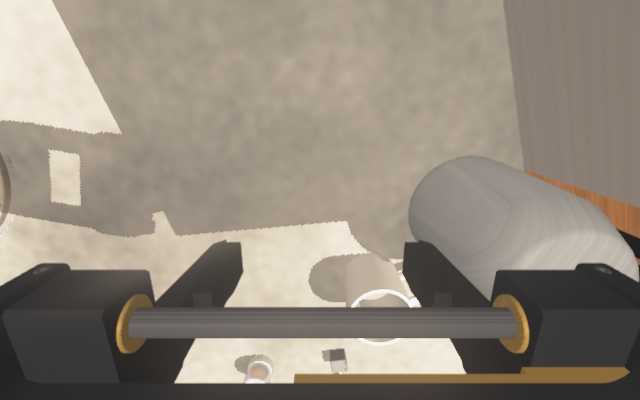

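```bash
python3 -m pendant '[{"x":11,"y":-14.5,"z":35.7},{"x":11,"y":-14.5,"z":35.7},{"x":11,"y":-14.5,"z":35.7},{"x":11,"y":-14.5,"z":35.7},{"x":11,"y":-14.5,"z":35.7},{"x":11,"y":-14.5,"z":35.7},{"x":11,"y":-14.5,"z":35.7},{"x":11,"y":-14.5,"z":35.7},{"rx":-6.4},{"rx":-6.4},{"x":0},{"x":0}]'; python3 - <<'E'
from h import *
need([444.5,297.5,150],1.474)
im,d,W=cloud('wrist');cv2.imwrite('pics/w2.png',im[:,:,::-1]);np.savez('w2.npz',im=im,d=d,W=W)
E
```

```text
shift xyz [  88.6 -102.4  328. ] turn [-1.283e+01 -1.000e-02  2.000e-02] tcp [165.5 498.1 238.5] w 88.1 t 0.3 F [-0.4 -0.7 -0.6] j [ 1.03  0.31  1.5  -0.    1.33 -0.22]invalid input
```

View pics/w2.png

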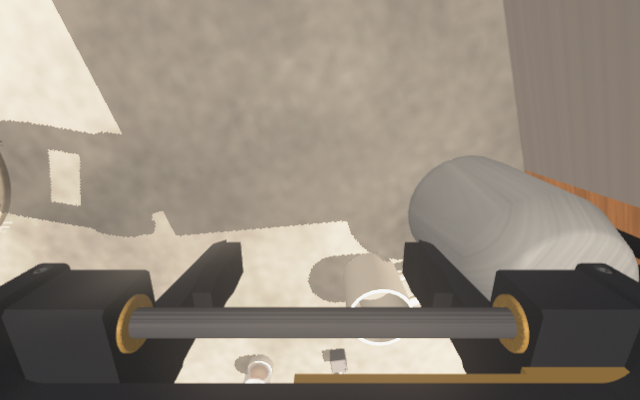

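Perhaps every row needs all fields.

```bash
python3 -m pendant '[{"rx":0,"ry":0,"rz":0,"x":11,"y":-14.5,"z":35.7,"hand":88}]'; python3 -m pendant '[{"x":0,"y":0,"z":0,"rx":0,"ry":0,"rz":0}]'; python3 -m pendant --help
```

```text
time_s: 0.43
tcp_pos: [192.6, 475.7, 229.1]
tool_rot: [0.113, 0.698, -0.11, 0.698]
force: [1.8, 0.2, -0.3]
width: 88.5invalid input
invalid input: not JSON, or not a number
```

```bash
python3 -m pendant '[{"rx":0,"ry":0,"rz":0,"x":11,"y":-14.5,"z":35.7,"hand":88},{"rx":0,"ry":0,"rz":0,"x":11,"y":-14.5,"z":35.7,"hand":88},{"rx":0,"ry":0,"rz":0,"x":11,"y":-14.5,"z":35.7,"hand":88},{"rx":0,"ry":0,"rz":0,"x":11,"y":-14.5,"z":35.7,"hand":88},{"rx":0,"ry":0,"rz":0,"x":11,"y":-14.5,"z":35.7,"hand":88},{"rx":0,"ry":0,"rz":0,"x":11,"y":-14.5,"z":35.7,"hand":88},{"rx":0,"ry":0,"rz":0,"x":11,"y":-14.5,"z":35.7,"hand":88},{"rx":-6.4,"ry":0,"rz":0,"x":0,"y":0,"z":0,"hand":88},{"rx":-6.4,"ry":0,"rz":0,"x":0,"y":0,"z":0,"hand":88},{"rx":0,"ry":0,"rz":0,"x":0,"y":0,"z":0,"hand":88}]'; python3 - <<'E'
from h import *
need([444.5,297.5,150],1.474)
im,d,W=cloud('wrist');cv2.imwrite('pics/w3.png',im[:,:,::-1]);np.savez('w3.npz',im=im,d=d,W=W)
E
```

```text
time_s: 1.27
tcp_pos: [400.4, 297.6, 150.5]
tool_rot: [0.033, 0.706, -0.034, 0.706]
force: [-0.3, -0.0, -1.1]
width: 88.1
shift xyz [ 0.5  4.1 43.9] turn [ 0.12 -0.02  0.01] tcp [400.4 297.6 150.5] w 88.1 t 1.27 F [-0.3 -0.  -1.1] j [ 0.4   0.35  1.7  -0.    1.1  -1.07]
```

View pics/w3.png

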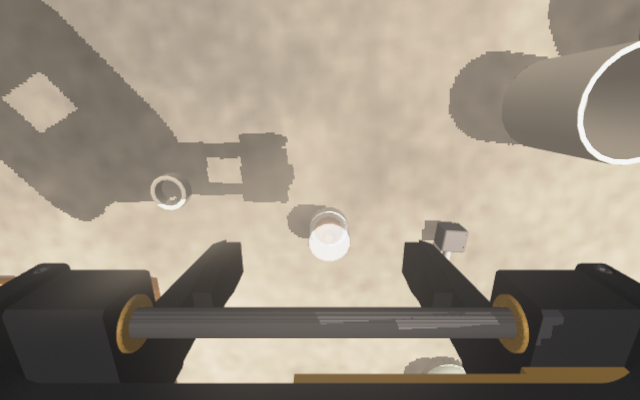

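```bash
python3 - <<'E'
from obj import *
f=np.load('w3.npz');W=f['W'];print(teat(W,(444,298)))
im=f['im'];g=im.min(2)
for zt in (40,30,20):print(zt,teat(W,(444,298),zt))
need([444.5,298,14],1.474)
E
```

```text
(array([442. , 300.2]), 19.8, 1310, np.float64(45.7))
40 (array([441.9, 300.1]), 19.8, 301, np.float64(42.2))
30 (array([437.9, 300.6]), 19.3, 147, np.float64(30.2))
20 (array([438.1, 300.4]), 19.5, 97, np.float64(21.3))
shift xyz [136.7   4.5  44.2] turn [-0.18 -0.01  0.  ] tcp [400.1 297.9 150.7] w 87.8 t 1.32 F [ 0.4  0.4 -0.3] j [ 0.4   0.35  1.7   0.    1.1  -1.07]
```

```bash
python3 -m pendant '[{"rx":0,"ry":0,"rz":0,"x":25,"y":2.5,"z":21.5,"hand":88},{"rx":0,"ry":0,"rz":0,"x":25,"y":2.5,"z":21.5,"hand":70},{"rx":0,"ry":0,"rz":0,"x":30,"y":0,"z":0,"hand":60},{"rx":0,"ry":0,"rz":0,"x":30,"y":0,"z":0,"hand":60},{"rx":0,"ry":0,"rz":0,"x":26,"y":0,"z":0,"hand":60},{"rx":0,"ry":0,"rz":0,"x":0,"y":0,"z":0,"hand":60}]' 10; python3 -c "
from h import *
need([443.5,298.5,14],1.474)"
```

```text
time_s: 1.82
tcp_pos: [440.6, 298.2, 10.6]
tool_rot: [0.034, 0.709, -0.037, 0.704]
force: [-0.5, -1.1, -0.8]
width: 60.2
shift xyz [-3.4  0.6  2.8] turn [-0.19 -0.4   0.21] tcp [440.6 298.2  10.6] w 60.2 t 1.82 F [-0.5 -1.1 -0.8] j [ 0.37  0.62  1.7  -0.    0.83 -1.1 ]
```

```bash
python3 -m pendant '[{"rx":0,"ry":0,"rz":0,"x":-3,"y":0,"z":2.5,"hand":60},{"rx":0,"ry":0,"rz":0,"x":0,"y":0,"z":0,"hand":36},{"rx":0,"ry":0,"rz":0,"x":0,"y":0,"z":0,"hand":30},{"rx":0,"ry":0,"rz":0,"x":0,"y":0,"z":0,"hand":30},{"rx":0,"ry":0,"rz":0,"x":0,"y":0,"z":0,"hand":30},{"rx":0,"ry":0,"rz":0,"x":0,"y":0,"z":0,"hand":30}]' 10; python3 -c "
from h import *
need([574.3,42.1,130],1.474)"
```

```text
time_s: 2.32
tcp_pos: [446.4, 299.0, 19.1]
tool_rot: [0.035, 0.705, -0.034, 0.707]
force: [-0.4, 0.8, 7.8]
width: 39.6
shift xyz [-110.8 -243.1  152.5] turn [-0.05  0.12 -0.07] tcp [446.4 299.   19.1] w 39.6 t 2.32 F [-0.4  0.8  7.8] j [ 0.37  0.61  1.68  0.    0.84 -1.1 ]
```

```bash
python3 -m pendant '[{"rx":0,"ry":0,"rz":0,"x":0,"y":0,"z":0,"hand":30},{"rx":0,"ry":0,"rz":0,"x":0,"y":0,"z":0,"hand":30}]' 10;python3 -m pendant '[{"rx":0,"ry":0,"rz":0,"x":-30,"y":0,"z":0,"hand":30},{"rx":0,"ry":0,"rz":0,"x":-30,"y":0,"z":0,"hand":30},{"rx":0,"ry":0,"rz":0,"x":-30,"y":0,"z":0,"hand":30},{"rx":0,"ry":0,"rz":0,"x":-20,"y":0,"z":0,"hand":30},{"rx":0,"ry":0,"rz":0,"x":0,"y":0,"z":0,"hand":30},{"rx":0,"ry":0,"rz":0,"x":0,"y":0,"z":0,"hand":30}]' 10; python3 - <<'E'
from obj import *
need([574.3,42.1,130],1.474)
im,d,W=cloud('wrist');cv2.imwrite('pics/w4.png',im[:,:,::-1]);np.savez('w4.npz',im=im,d=d,W=W)
s=robot.read_state();R=Ro.from_quat(s['tool_rot']).as_matrix()
T=(W-s['tcp_pos'])@R   # tool coords
np.savez('w4t.npz',T=T)
m=(abs(T[...,1])<25)&(abs(T[...,2])<30)&(T[...,0]>-60)&(T[...,0]<25)
for lo in range(-60,25,5):
    q=T[m&(T[...,0]>=lo)&(T[...,0]<lo+5)]
    if len(q): print(lo,len(q),q[:,1].min().round(1),q[:,1].max().round(1),q[:,2].min().round(1),q[:,2].max().round(1))
E
```

```text
time_s: 2.48
tcp_pos: [446.4, 299.0, 19.2]
tool_rot: [0.035, 0.705, -0.034, 0.707]
force: [-1.3, 0.0, 7.9]
width: 39.6
time_s: 2.98
tcp_pos: [446.0, 298.7, 128.5]
tool_rot: [0.035, 0.706, -0.034, 0.707]
force: [0.1, -0.7, -0.7]
width: 39.5
shift xyz [  -1.4 -242.9  152.7] turn [-0.04  0.11 -0.05] tcp [446.  298.7 128.5] w 39.5 t 2.98 F [ 0.1 -0.7 -0.7] j [ 0.37  0.45  1.61  0.    1.08 -1.1 ]
-50 173 -25.0 25.0 -10.6 -3.1
-45 456 -25.0 25.0 -10.4 0.6
-40 156 -25.0 24.9 -10.5 0.7
-35 190 -24.9 24.9 -10.5 8.3
-30 4722 -24.9 25.0 -23.4 12.1
-25 909 -25.0 24.9 -24.0 12.5
-20 468 -25.0 24.9 -24.2 8.7
-15 396 -24.9 24.8 -23.5 -7.0
-10 366 -24.9 25.0 -23.7 -6.4
-5 331 -24.9 24.9 -23.7 -6.7
0 103 -24.7 18.5 -23.3 -8.2
5 317 -19.1 19.8 -23.7 -7.2
10 174 -19.1 19.8 -23.8 -7.6
15 100 -18.7 18.4 -23.6 -8.7
```

View pics/w4.png

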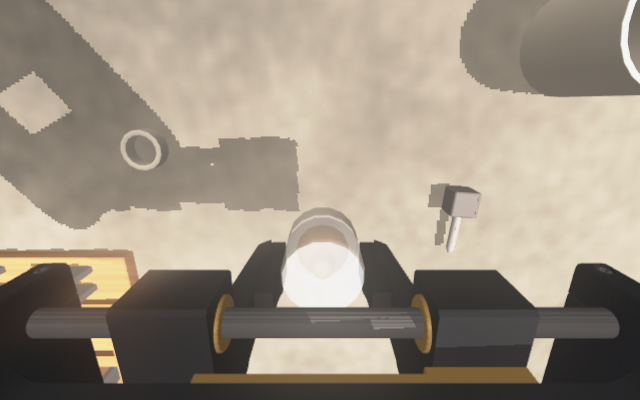

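```bash
python3 -m pendant '[{"rx":0,"ry":0,"rz":0,"x":0,"y":-34.7,"z":22.2,"hand":30},{"rx":0,"ry":0,"rz":0,"x":0,"y":-34.7,"z":22.2,"hand":30},{"rx":0,"ry":0,"rz":0,"x":0,"y":-34.7,"z":22.2,"hand":30},{"rx":0,"ry":0,"rz":0,"x":0,"y":-34.7,"z":22.2,"hand":30},{"rx":0,"ry":0,"rz":0,"x":0,"y":-34.7,"z":22.2,"hand":30},{"rx":0,"ry":0,"rz":0,"x":0,"y":-34.7,"z":22.2,"hand":30},{"rx":0,"ry":0,"rz":0,"x":0,"y":-34.7,"z":22.2,"hand":30},{"rx":0,"ry":0,"rz":0,"x":0,"y":0,"z":0,"hand":30},{"rx":0,"ry":0,"rz":0,"x":0,"y":0,"z":0,"hand":30}]' 10; python3 - <<'E'
from obj import *
need([577.1,41.8,75],1.474)
im,d,W=cloud('wrist');cv2.imwrite('pics/w5.png',im[:,:,::-1]);np.savez('w5.npz',im=im,d=d,W=W)
E
```

```text
time_s: 3.78
tcp_pos: [576.5, 40.2, 125.8]
tool_rot: [0.036, 0.707, -0.035, 0.705]
force: [0.2, 0.9, -0.5]
width: 39.9
shift xyz [50.8  1.7  0.5] turn [-0.22 -0.18 -0.01] tcp [576.5  40.2 125.8] w 39.9 t 3.78 F [ 0.2  0.9 -0.5] j [-0.13  0.54  1.48  0.    1.13 -1.6 ]
```

View pics/w5.png

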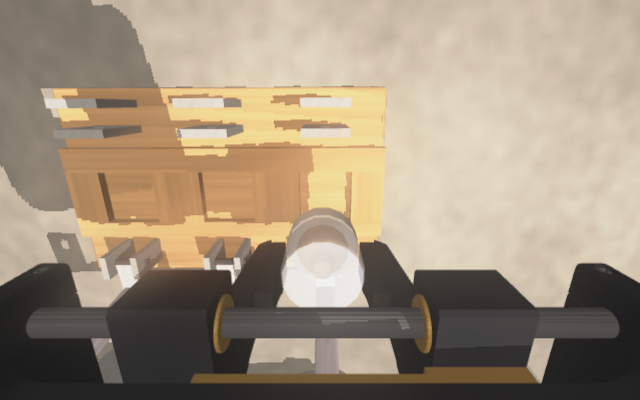

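```bash
cat > wr.py <<'E'
from obj import *
def wrack(im,W,pose):
    hsv=cv2.cvtColor(im,cv2.COLOR_RGB2HSV)
    m=((hsv[...,1]<60)&(W[...,2]>57)&(W[...,2]<67)&(W[...,0]>460)&(W[...,0]<535)&(abs(W[...,1]+35)<125)).astype(np.uint8)
    k,l,st,ce=cv2.connectedComponentsWithStats(m,connectivity=8)
    src=[];dst=[]
    for i in range(1,k):
        if st[i,4]<60: continue
        # top face is widest part: min area rect centre
        p=ray('wrist',*ce[i],62,pose)[:2]
        M=[(x,y) for x in(-70,-50) for y in(85,0,-85)]
        t=-.0969;R=np.array([[np.cos(t),-np.sin(t)],[np.sin(t),np.cos(t)]])
        E=[R@q+[558.1,-41.7] for q in M];j=np.argmin([np.hypot(*(e-p)) for e in E])
        print(ce[i].round(1),st[i,2:],p.round(1),M[j],(p-E[j]).round(1));src.append(M[j]);dst.append(p)
    t,R,o=rigid(np.array(src,float),np.array(dst));print('wrist rack yaw',t.round(4),'o',o.round(1));return t,R,o
E
python3 - <<'E'
from wr import *
s=robot.read_state();f=np.load('w5.npz');t,R,o=wrack(f['im'],f['W'],s)
W=f['W'];T=(W-s['tcp_pos'])@Ro.from_quat(s['tool_rot']).as_matrix()
m=(T[...,0]>-30)&(T[...,0]<-23)&(abs(T[...,1])<19)&(abs(T[...,2])<25)&(f['im'].min(2)>130)
q=T[m];print('top disc',len(q),q[:,1:].min(0),q[:,1:].max(0),np.median(q[:,0]))
Wq=W[m];(c,r)=cv2.minEnclosingCircle(Wq[:,:2].astype(np.float32));print(c,r)
zb=q[:,2].min()+20; print('teat centre tool z',zb)
R3=Ro.from_quat(s['tool_rot']).as_matrix()
tc=s['tcp_pos']+R3@[0,(q[:,1].min()+q[:,1].max())/2,zb];print('teat now',tc.round(1),'slot1 wrist',(R@[8,85]+o).round(1))
E
```

```text
[325.3 101.9] [ 51  10 466] [495.5  51.9] (-70, 85) [-1.1  2.2]
[ 73. 103.] [ 59   9 498] [ 479.6 -116.1] (-70, -85) [-0.6  3.5]
[198.9 102. ] [ 55   9 474] [487.3 -32.1] (-70, 0) [-1.2  2.8]
[ 80.4 132.9] [ 57   9 479] [ 499.1 -117.9] (-50, -85) [-1.   3.6]
[203.1 132.5] [ 53  10 502] [507.2 -33.7] (-50, 0) [-1.2  3.2]
[325. 132.] [ 50   9 440] [515.   49.8] (-50, 85) [-1.5  2.1]
wrist rack yaw -0.0946 o [557.  -38.7]
top disc 4611 [-18.48311147 -23.46096602] [18.98833927 11.82658172] -26.601656017262716
(571.8964233398438, 42.546478271484375) 19.50485610961914
teat centre tool z -3.460966019117336
teat now [572.7  42.2 126.1] slot1 wrist [573.   45.2]
```

```bash
python3 -m pendant '[{"rx":0,"ry":0,"rz":0,"x":20,"y":1,"z":0.5,"hand":30},{"rx":0,"ry":0,"rz":0,"x":20,"y":1,"z":0,"hand":30},{"rx":0,"ry":0,"rz":0,"x":20,"y":0,"z":0,"hand":30},{"rx":0,"ry":0,"rz":0,"x":9,"y":0,"z":0,"hand":30},{"rx":0,"ry":0,"rz":0,"x":0,"y":0,"z":0,"hand":30},{"rx":0,"ry":0,"rz":0,"x":0,"y":0,"z":0,"hand":30}]' 10; python3 - <<'E'
from wr import *
need([577.1,41.8,35],1.474)
im,d,W=cloud('wrist');cv2.imwrite('pics/w6.png',im[:,:,::-1])
wrack(im,W,robot.read_state())
E
```

```text
time_s: 4.33
tcp_pos: [577.3, 44.5, 58.9]
tool_rot: [0.034, 0.706, -0.034, 0.706]
force: [0.2, -0.8, -0.4]
width: 39.5
shift xyz [23.9 -2.7  0.1] turn [ 0.03 -0.03 -0.  ] tcp [577.3  44.5  58.9] w 39.5 t 4.33 F [ 0.2 -0.8 -0.4] j [-0.13  0.62  1.53  0.    0.99 -1.6 ]
[132.6 100. ] [  82   13 1041] [488.2 -33.4] (-70, 0) [-0.2  1.5]
[317.9 100. ] [ 75  13 972] [496.3  50.5] (-70, 85) [-0.3  0.8]
[  3.3 143.6] [10 14 94] [ 501.4 -100.3] (-50, -85) [ 1.3 21.1]
[141.3 143.7] [  79   14 1022] [507.8 -35. ] (-50, 0) [-0.5  1.8]
[317.1 144.2] [ 72  14 896] [516.1  48.1] (-50, 85) [-0.5  0.4]
wrist rack yaw -0.0899 o [558.2 -36.2]
```

View pics/w6.png

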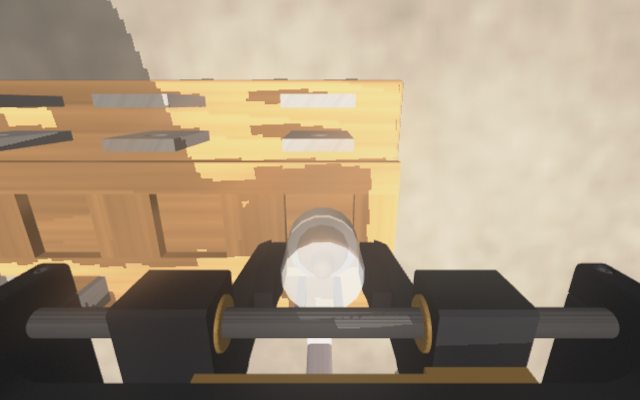

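```bash
python3 -m pendant '[{"rx":0,"ry":0,"rz":0,"x":0,"y":-2.4,"z":0,"hand":30},{"rx":0,"ry":0,"rz":0,"x":4,"y":0,"z":0,"hand":30},{"rx":0,"ry":0,"rz":0,"x":4,"y":0,"z":0,"hand":30},{"rx":0,"ry":0,"rz":0,"x":3,"y":0,"z":0,"hand":30},{"rx":0,"ry":0,"rz":0,"x":0,"y":0,"z":0,"hand":30},{"rx":0,"ry":0,"rz":0,"x":0,"y":0,"z":0,"hand":30}]' 10; python3 -c "
from h import *
need([577.1,42,35],1.474)"
```

```text
time_s: 4.88
tcp_pos: [577.2, 41.3, 47.5]
tool_rot: [0.034, 0.706, -0.034, 0.706]
force: [-0.2, -0.8, -0.2]
width: 40.1
shift xyz [12.5  0.7 -0.1] turn [-0.04 -0.03 -0.  ] tcp [577.2  41.3  47.5] w 40.1 t 4.88 F [-0.2 -0.8 -0.2] j [-0.13  0.64  1.54  0.    0.97 -1.6 ]
```

```bash
python3 -m pendant '[{"rx":0,"ry":0,"rz":0,"x":2,"y":0.8,"z":0,"hand":30},{"rx":0,"ry":0,"rz":0,"x":3,"y":0,"z":0,"hand":30},{"rx":0,"ry":0,"rz":0,"x":3,"y":0,"z":0,"hand":30},{"rx":0,"ry":0,"rz":0,"x":0,"y":0,"z":0,"hand":30},{"rx":0,"ry":0,"rz":0,"x":0,"y":0,"z":0,"hand":30}]' 10; python3 -c "
from h import *
need([577.1,42,35],1.474)"
```

```text
time_s: 5.3
tcp_pos: [577.2, 42.1, 39.5]
tool_rot: [0.034, 0.706, -0.034, 0.706]
force: [0.4, 0.8, -0.7]
width: 39.7
shift xyz [ 4.5 -0.2 -0.1] turn [-0.04 -0.03 -0.  ] tcp [577.2  42.1  39.5] w 39.7 t 5.3 F [ 0.4  0.8 -0.7] j [-0.13  0.65  1.54  0.    0.95 -1.6 ]
```

```bash
python3 -m pendant '[{"rx":0,"ry":0,"rz":0,"x":2,"y":0,"z":0,"hand":30},{"rx":0,"ry":0,"rz":0,"x":2,"y":0,"z":0,"hand":30},{"rx":0,"ry":0,"rz":0,"x":0,"y":0,"z":0,"hand":30},{"rx":0,"ry":0,"rz":0,"x":0,"y":0,"z":0,"hand":46},{"rx":0,"ry":0,"rz":0,"x":0,"y":0,"z":0,"hand":52},{"rx":0,"ry":0,"rz":0,"x":0,"y":0,"z":0,"hand":52}]' 10; python3 -c "
from h import *
need([577.1,42,35],1.474)"
```

```text
time_s: 5.8
tcp_pos: [577.5, 42.1, 35.9]
tool_rot: [0.034, 0.706, -0.034, 0.706]
force: [-0.5, -0.4, -1.0]
width: 52.1
shift xyz [ 0.9 -0.1 -0.4] turn [-0.04  0.02  0.  ] tcp [577.5  42.1  35.9] w 52.1 t 5.8 F [-0.5 -0.4 -1. ] j [-0.13  0.66  1.54  0.    0.94 -1.6 ]
```

```bash
python3 -m pendant '[{"rx":0,"ry":0,"rz":0,"x":-20,"y":0,"z":0,"hand":52},{"rx":0,"ry":0,"rz":0,"x":-40,"y":0,"z":0,"hand":52},{"rx":0,"ry":0,"rz":0,"x":-40,"y":0,"z":0,"hand":40},{"rx":0,"ry":0,"rz":0,"x":-40,"y":0,"z":0,"hand":20},{"rx":0,"ry":0,"rz":0,"x":-27,"y":0,"z":0,"hand":0},{"rx":0,"ry":0,"rz":0,"x":0,"y":0,"z":0,"hand":0},{"rx":0,"ry":0,"rz":0,"x":0,"y":0,"z":0,"hand":0}]' 10; python3 - <<'E'
from wr import *
need([690.2,29.9,125],1.474)
im,d,W=cloud('wrist');cv2.imwrite('pics/w7.png',im[:,:,::-1])
im,d,W=cloud('top');cv2.imwrite('pics/t7.png',cv2.resize(im[130:300,130:520,::-1],None,fx=2,fy=2))
E
```

```text
time_s: 6.38
tcp_pos: [577.7, 42.1, 203.9]
tool_rot: [0.034, 0.705, -0.035, 0.707]
force: [-0.3, 0.3, -0.9]
width: 21.2
shift xyz [ 79.2  -1.2 112.9] turn [-0.04  0.16  0.01] tcp [577.7  42.1 203.9] w 21.2 t 6.38 F [-0.3  0.3 -0.9] j [-0.13  0.46  1.38 -0.    1.3  -1.6 ]
```

View pics/w7.png

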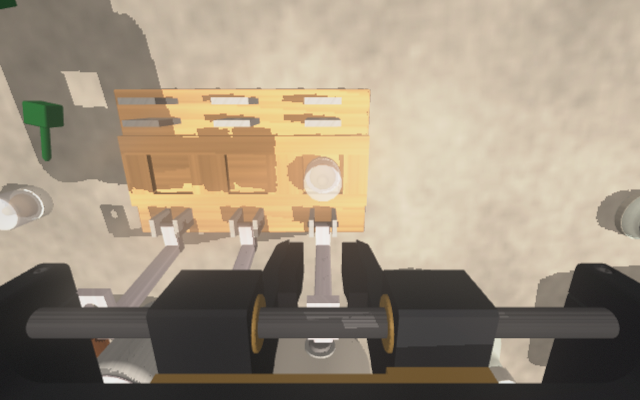

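View pics/t7.png

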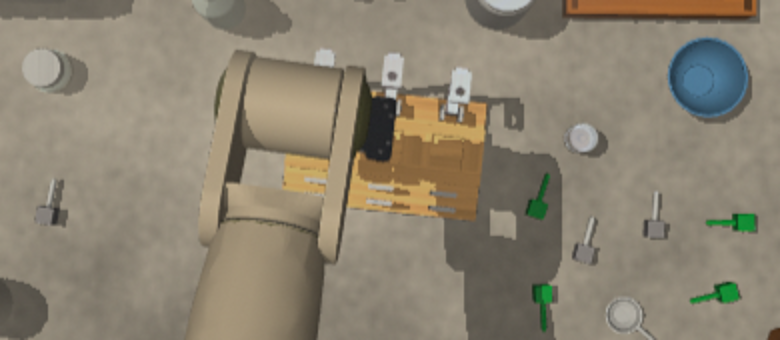

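```bash
python3 -m pendant '[{"rx":0,"ry":0,"rz":0,"x":0,"y":0,"z":38,"hand":0},{"rx":0,"ry":0,"rz":0,"x":0,"y":-0.8,"z":38,"hand":0},{"rx":0,"ry":0,"rz":0,"x":0,"y":0,"z":37,"hand":0},{"rx":0,"ry":0,"rz":0,"x":0,"y":0,"z":0,"hand":0},{"rx":0,"ry":0,"rz":0,"x":0,"y":0,"z":0,"hand":0},{"rx":0,"ry":0,"rz":0,"x":25,"y":0,"z":0,"hand":0},{"rx":0,"ry":0,"rz":0,"x":25,"y":0,"z":0,"hand":0},{"rx":0,"ry":0,"rz":0,"x":25,"y":0,"z":0,"hand":0},{"rx":0,"ry":0,"rz":0,"x":0,"y":0,"z":0,"hand":0},{"rx":0,"ry":0,"rz":0,"x":0,"y":0,"z":0,"hand":0}]' 10; python3 - <<'E'
from wr import *
need([690.2,29.9,125],1.474)
im,d,W=cloud('side');cv2.imwrite('pics/s8.png',cv2.resize(im[80:300,180:460,::-1],None,fx=2.5,fy=2.5))
E
```

```text
time_s: 7.32
tcp_pos: [688.5, 30.6, 127.2]
tool_rot: [0.034, 0.707, -0.034, 0.705]
force: [0.6, 0.4, -0.1]
width: 0.4
shift xyz [ 2.2 -0.6  1.8] turn [-0.02 -0.17 -0.  ] tcp [688.5  30.6 127.2] w 0.4 t 7.32 F [ 0.6  0.4 -0.1] j [-0.13  0.77  1.06 -0.    1.31 -1.6 ]
```

View pics/s8.png

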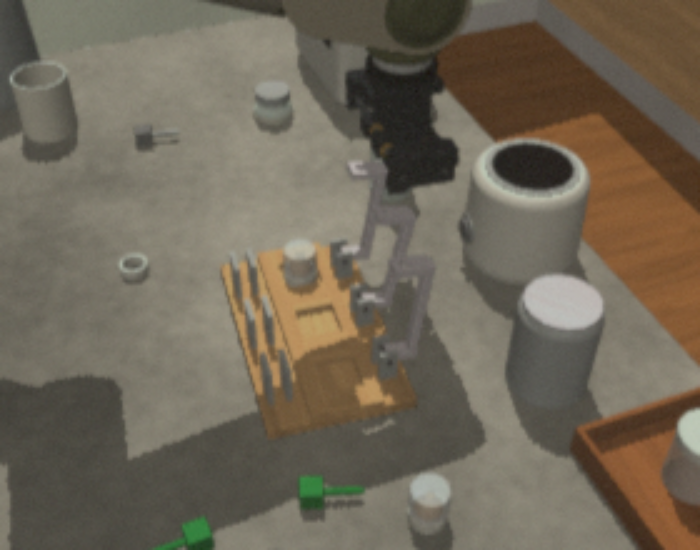

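```bash
python3 -m pendant '[{"rx":0,"ry":0,"rz":0,"x":-5,"y":0,"z":-10,"hand":0},{"rx":0,"ry":0,"rz":0,"x":-5,"y":0,"z":-10,"hand":0},{"rx":0,"ry":0,"rz":0,"x":-3,"y":0,"z":-18,"hand":0},{"rx":0,"ry":0,"rz":0,"x":-3,"y":0,"z":-19,"hand":0},{"rx":0,"ry":0,"rz":0,"x":2.5,"y":0,"z":-15,"hand":0},{"rx":0,"ry":0,"rz":0,"x":3,"y":0,"z":-15,"hand":0},{"rx":0,"ry":0,"rz":0,"x":7,"y":0,"z":-13,"hand":0},{"rx":0,"ry":0,"rz":0,"x":7,"y":0,"z":-14,"hand":0},{"rx":0,"ry":0,"rz":0,"x":0,"y":0,"z":0,"hand":0}]' 10; python3 - <<'E'
from wr import *
need([690.2,29.9,125],1.474)
im,d,W=cloud('side');cv2.imwrite('pics/s9.png',cv2.resize(im[80:300,180:460,::-1],None,fx=2.5,fy=2.5))
E
```

```text
time_s: 8.12
tcp_pos: [574.7, 41.8, 125.3]
tool_rot: [0.034, 0.706, -0.034, 0.706]
force: [0.3, -0.8, -0.0]
width: 0.4
shift xyz [  0.3  -0.6 116.1] turn [-0.01 -0.    0.  ] tcp [574.7  41.8 125.3] w 0.4 t 8.12 F [ 0.3 -0.8 -0. ] j [-0.13  0.53  1.48 -0.    1.13 -1.6 ]
```

View pics/s9.png

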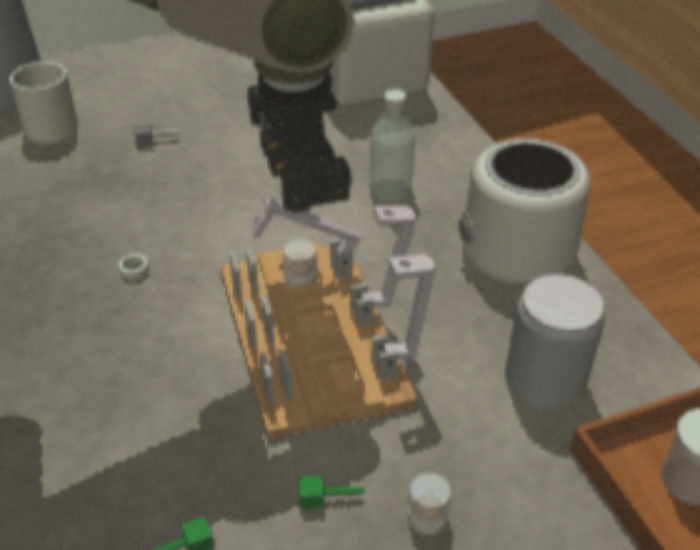

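```bash
python3 -m pendant '[{"rx":0,"ry":0,"rz":0,"x":10,"y":0,"z":-11,"hand":0},{"rx":0,"ry":0,"rz":0,"x":11,"y":0,"z":-11,"hand":0},{"rx":0,"ry":0,"rz":0,"x":12,"y":0,"z":-7,"hand":0},{"rx":0,"ry":0,"rz":0,"x":12,"y":0,"z":-7,"hand":0},{"rx":0,"ry":0,"rz":0,"x":5,"y":0,"z":0,"hand":0},{"rx":0,"ry":0,"rz":0,"x":0,"y":0,"z":0,"hand":0},{"rx":0,"ry":0,"rz":0,"x":0,"y":0,"z":0,"hand":0}]' 10; python3 - <<'E'
from wr import *
need([690.2,29.9,125],1.474)
im,d,W=cloud('side');cv2.imwrite('pics/s10.png',cv2.resize(im[80:300,180:460,::-1],None,fx=2.5,fy=2.5))
E
```

```text
time_s: 8.75
tcp_pos: [541.2, 44.9, 76.3]
tool_rot: [0.034, 0.706, -0.034, 0.706]
force: [-8.8, 1.1, 11.1]
width: 0.1
shift xyz [-48.7  -0.4 149.8] turn [-0.02  0.02  0.01] tcp [541.2  44.9  76.3] w 0.1 t 8.75 F [-8.8  1.1 11.1] j [-0.13  0.53  1.63 -0.    0.98 -1.61]
```

View pics/s10.png

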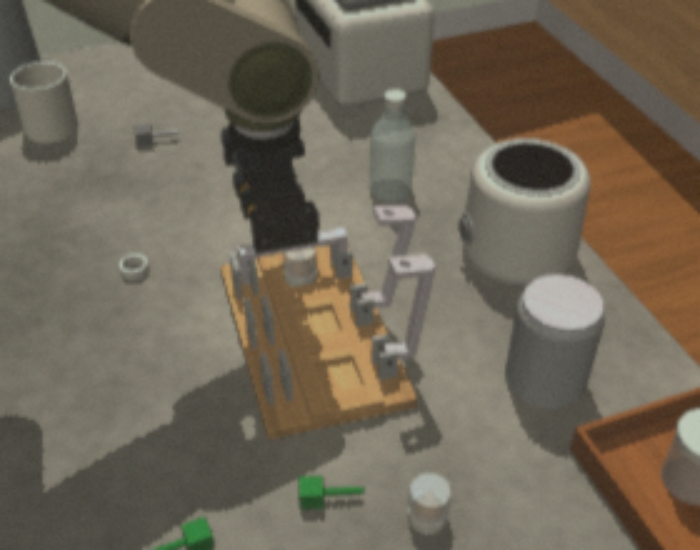

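```bash
python3 -m pendant '[{"rx":0,"ry":0,"rz":0,"x":-20,"y":0,"z":0,"hand":0},{"rx":0,"ry":0,"rz":0,"x":-25,"y":0,"z":0,"hand":20},{"rx":0,"ry":0,"rz":0,"x":-20,"y":0,"z":0,"hand":40},{"rx":0,"ry":0,"rz":0,"x":0,"y":0,"z":0,"hand":50},{"rx":0,"ry":0,"rz":0,"x":0,"y":0,"z":0,"hand":50}]' 10; python3 - <<'E'
from wr import *
need([435,420,140],1.474)
im,d,W=cloud('top');
print(pin(W,im,(483,418)));print(W[105:110,0].shape)
s,d2,W2=im,d,W
# arm1 bar heights
t=-.0969;R=np.array([[np.cos(t),-np.sin(t)],[np.sin(t),np.cos(t)]])
L=(W[...,:2]-[558.1,-41.7])@R
m=(abs(L[...,1]-85)<6)&(L[...,0]<50)&(L[...,0]>-62)&(W[...,2]>66)&(W[...,2]<90)
print('bar pix',m.sum(),W[m][:,2].mean() if m.any() else None)
E
```

```text
time_s: 9.22
tcp_pos: [541.7, 44.7, 140.7]
tool_rot: [0.034, 0.705, -0.035, 0.707]
force: [0.6, 0.5, -1.1]
width: 25.3
shift xyz [ 1.000e-01  3.631e+02 -1.427e+02] turn [-0.04  0.2   0.01] tcp [541.7  44.7 140.7] w 25.3 t 9.22 F [ 0.6  0.5 -1.1] j [-0.13  0.45  1.58 -0.    1.12 -1.61]
('head', array([481.3, 418. ]), array([23.5, 60.5]), 79, 'yaw_c', np.float64(-0.009), 'yaw_fit', np.float64(0.067), 25, 'far', np.float64(47.1))
(5, 3)
bar pix 13 74.70958260538592
```

```bash
python3 -m pendant '[{"rx":0,"ry":0,"rz":0,"x":0,"y":36.3,"z":-14.3,"hand":50},{"rx":0,"ry":0,"rz":0,"x":0,"y":36.3,"z":-14.3,"hand":50},{"rx":0,"ry":0,"rz":0,"x":0,"y":36.3,"z":-14.3,"hand":50},{"rx":0,"ry":0,"rz":0,"x":0,"y":36.3,"z":-14.3,"hand":50},{"rx":0,"ry":0,"rz":0,"x":0,"y":36.3,"z":-14.3,"hand":50},{"rx":0,"ry":0,"rz":0,"x":0,"y":36.3,"z":-14.3,"hand":50},{"rx":0,"ry":0,"rz":0,"x":0,"y":36.3,"z":-14.3,"hand":50},{"rx":0,"ry":0,"rz":0,"x":0,"y":36.3,"z":-14.3,"hand":50},{"rx":0,"ry":0,"rz":0,"x":0,"y":36.3,"z":-14.3,"hand":50},{"rx":0,"ry":0,"rz":0,"x":0,"y":36.3,"z":-14.3,"hand":50},{"rx":0,"ry":0,"rz":0,"x":0,"y":0,"z":0,"hand":50},{"rx":0,"ry":0,"rz":0,"x":0,"y":0,"z":0,"hand":50}]' 10; python3 - <<'E'
from wr import *
need([473,419,60],1.474)
im,d,W=cloud('wrist');cv2.imwrite('pics/w11.png',im[:,:,::-1]);np.savez('w11.npz',im=im,W=W)
im,d,W=cloud('top');cv2.imwrite('pics/t11.png',cv2.resize(im[130:300,130:520,::-1],None,fx=2,fy=2))
E
```

```text
time_s: 10.27
tcp_pos: [432.4, 421.3, 137.7]
tool_rot: [0.033, 0.707, -0.034, 0.706]
force: [0.2, -0.6, -1.0]
width: 49.8
shift xyz [77.7  1.6 40.8] turn [ 0.13 -0.09  0.08] tcp [432.4 421.3 137.7] w 49.8 t 10.27 F [ 0.2 -0.6 -1. ] j [ 0.58  0.57  1.38 -0.    1.19 -0.9 ]
```

View pics/w11.png

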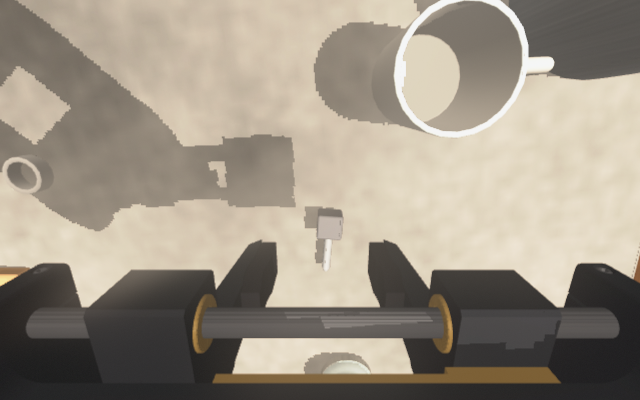

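View pics/t11.png

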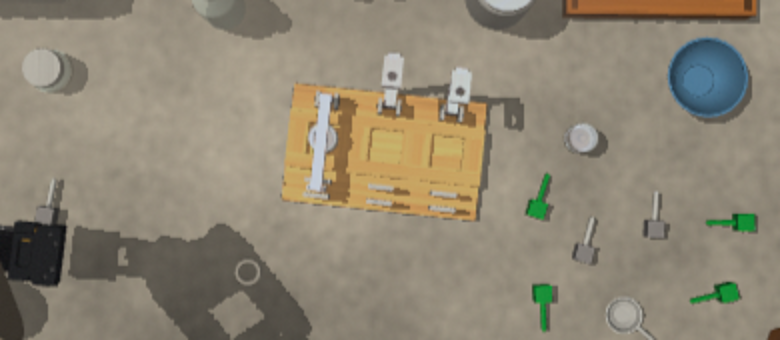

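```bash
cat > wp.py <<'E'
from wr import *
def wpin(im,W,xy,rad=60):
    hsv=cv2.cvtColor(im,cv2.COLOR_RGB2HSV)
    near=(np.hypot(W[...,0]-xy[0],W[...,1]-xy[1])<rad)&(hsv[...,1]<90)
    h=W[near&(W[...,2]>22)&(W[...,2]<28)]
    r=cv2.minAreaRect(h[:,:2].astype(np.float32));c=np.array(r[0])
    ang=np.deg2rad(r[2]);ang=(ang+np.pi/4)%(np.pi/2)-np.pi/4
    s=W[near&(W[...,2]>11)&(W[...,2]<18)][:,:2];dd=s-c;s=s[(dd[:,0]>16)&(abs(dd[:,1])<30)]
    l=cv2.fitLine(s.astype(np.float32),2,0,.01,.01).ravel();l*=np.sign(l[0])
    print('head c',c.round(1),np.round(r[1],1),'headyaw',ang.round(3),'n',len(h),'shaft yaw',np.arctan2(l[1],l[0]).round(3),len(s),'shaft max x',s[:,0].max().round(1),'z',np.median(h[:,2]).round(1),'axis y at head', (l[3]+l[1]/l[0]*(c[0]-l[2])).round(1))
E
python3 - <<'E'
from wp import *
f=np.load('w11.npz');wpin(f['im'],f['W'],(473,419))
E
```

```text
head c [464.6 423.8] [23.7 23.9] headyaw -0.157 n 579 shaft yaw -0.165 234 shaft max x 516.6 z 24.0 axis y at head 423.7
```

```bash
python3 -c "
from h import *
need([464.2,421.7,50],1.411)"
```

```text
shift xyz [88.2  5.4 30.4] turn [ 3.56 -0.07  0.08] tcp [433.5 419.4 138.3] w 49.7 t 10.37 F [ 0.6 -0.4  0. ] j [ 0.57  0.57  1.38 -0.    1.19 -0.9 ]
```

```bash
python3 -m pendant '[{"rx":0,"ry":0,"rz":0,"x":25,"y":2,"z":10,"hand":50},{"rx":0,"ry":0,"rz":0,"x":25,"y":2,"z":10,"hand":50},{"rx":0,"ry":0,"rz":0,"x":15,"y":1.4,"z":10.4,"hand":50},{"rx":3.56,"ry":0,"rz":0,"x":0,"y":0,"z":0,"hand":50},{"rx":0,"ry":0,"rz":0,"x":0,"y":0,"z":0,"hand":50},{"rx":0,"ry":0,"rz":0,"x":0,"y":0,"z":0,"hand":50},{"rx":0,"ry":0,"rz":0,"x":0,"y":0,"z":0,"hand":50}]' 10; python3 - <<'E'
from wp import *
im,d,W=cloud('wrist');cv2.imwrite('pics/w12.png',im[:,:,::-1]);np.savez('w12.npz',im=im,W=W)
wpin(im,W,(468,420));need([464.2,421.7,8],1.411)
E
```

```text
time_s: 10.95
tcp_pos: [464.7, 422.0, 74.8]
tool_rot: [0.056, 0.705, -0.056, 0.705]
force: [1.1, -0.6, -0.6]
width: 49.5
head c [463.8 425.7] [23.5 24.1] headyaw -0.171 n 1049 shaft yaw -0.169 397 shaft max x 514.7 z 23.8 axis y at head 425.5
shift xyz [66.9 -0.6 -0.3] turn [ 0.05  0.04 -0.03] tcp [464.5 422.2  74.9] w 50.2 t 11.0 F [-0.5 -0.1  0.1] j [ 0.55  0.69  1.35 -0.    1.1  -0.86]
```

View pics/w12.png

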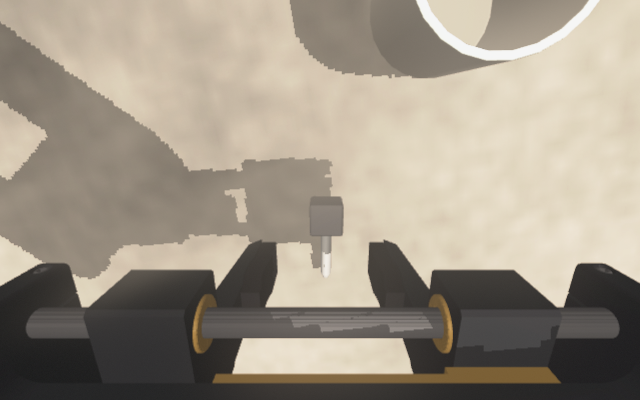

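```bash
python3 -m pendant '[{"rx":0,"ry":0,"rz":0,"x":20,"y":1.4,"z":-1.2,"hand":50},{"rx":0,"ry":0,"rz":0,"x":20,"y":0,"z":0,"hand":50},{"rx":0,"ry":0,"rz":0,"x":16,"y":0,"z":0,"hand":50},{"rx":0,"ry":0,"rz":0,"x":8,"y":0,"z":0,"hand":50},{"rx":0,"ry":0,"rz":0,"x":0,"y":0,"z":0,"hand":50},{"rx":0,"ry":0,"rz":0,"x":0,"y":0,"z":0,"hand":50}]' 15; python3 -m pendant '[{"rx":0,"ry":0,"rz":0,"x":0,"y":0,"z":0,"hand":35},{"rx":0,"ry":0,"rz":0,"x":0,"y":0,"z":0,"hand":25},{"rx":0,"ry":0,"rz":0,"x":0,"y":0,"z":0,"hand":15},{"rx":0,"ry":0,"rz":0,"x":0,"y":0,"z":0,"hand":15},{"rx":0,"ry":0,"rz":0,"x":0,"y":0,"z":0,"hand":15},{"rx":0,"ry":0,"rz":0,"x":0,"y":0,"z":0,"hand":15}]' 15
```

```text
time_s: 11.5
tcp_pos: [463.5, 424.3, 10.9]
tool_rot: [0.056, 0.705, -0.056, 0.705]
force: [-0.2, 0.4, 0.2]
width: 50.1
time_s: 12.0
tcp_pos: [463.4, 424.3, 10.7]
tool_rot: [0.056, 0.705, -0.056, 0.705]
force: [-1.1, -0.3, 3.6]
width: 23.9
```

```bash
python3 -m pendant '[{"rx":0,"ry":0,"rz":0,"x":-15,"y":0,"z":0,"hand":15},{"rx":0,"ry":0,"rz":0,"x":-30,"y":0,"z":0,"hand":15},{"rx":0,"ry":0,"rz":0,"x":-30,"y":0,"z":0,"hand":15},{"rx":0,"ry":0,"rz":0,"x":-20,"y":0,"z":0,"hand":15},{"rx":0,"ry":0,"rz":0,"x":0,"y":0,"z":0,"hand":15},{"rx":0,"ry":0,"rz":0,"x":0,"y":0,"z":0,"hand":15},{"rx":0,"ry":0,"rz":0,"x":0,"y":0,"z":0,"hand":15}]' 25; cat > ph.py <<'E'
from wp import *
def pinhand(name):
    s=robot.read_state();im,d=robot.get_image('wrist')
    c=robot.get_calibration('wrist');v,u=np.mgrid[0:400,0:640]
    P=np.stack([(u-c['cx'])/c['fx']*d,(v-c['cy'])/c['fy']*d,d],-1);T=c['tool_from_camera'];P=P@T[:3,:3].T+T[:3,3]
    W=P@Ro.from_quat(s['tool_rot']).as_matrix().T+s['tcp_pos']
    cv2.imwrite(name,im[:,:,::-1]);np.savez('last.npz',im=im,P=P,W=W,d=d)
    hsv=cv2.cvtColor(im,cv2.COLOR_RGB2HSV)
    m=(abs(P[...,1])<12.5)&(P[...,2]>-25)&(P[...,2]<70)&(P[...,0]>-20)&(P[...,0]<12)&(im.max(2)>60)
    for lo in range(-20,12,4):
        q=P[m&(P[...,0]>=lo)&(P[...,0]<lo+4)]
        if len(q): print(lo,len(q),'y',q[:,1].min().round(1),q[:,1].max().round(1),'z',q[:,2].min().round(1),q[:,2].max().round(1))
    return s,im,P,W
E
python3 - <<'E'
from ph import *
s,im,P,W=pinhand('pics/w13.png')
need([0,0,0],1.474)
E
```

```text
time_s: 12.58
tcp_pos: [462.7, 423.7, 103.7]
tool_rot: [0.056, 0.706, -0.057, 0.704]
force: [-0.3, -0.6, -0.5]
width: 23.8
-20 12 y -11.7 12.3 z -9.9 7.5
-16 1844 y -12.2 12.4 z -11.6 12.2
-12 291 y -12.5 12.4 z -12.0 12.6
-8 306 y -12.4 12.5 z -12.2 50.5
-4 244 y -12.4 12.5 z -12.1 52.8
0 137 y -11.3 12.1 z -12.3 -9.8
4 126 y -11.5 12.3 z -11.9 -9.6
8 37 y -11.1 10.9 z -11.6 -10.4
shift xyz [ 105.3 -491.6 -389.2] turn [-3.6  -0.13  0.11] tcp [462.6 423.6 103.5] w 23.7 t 12.63 F [-0.4 -0.2 -0.5] j [ 0.55  0.66  1.33  0.    1.16 -0.86]
```

View pics/w13.png

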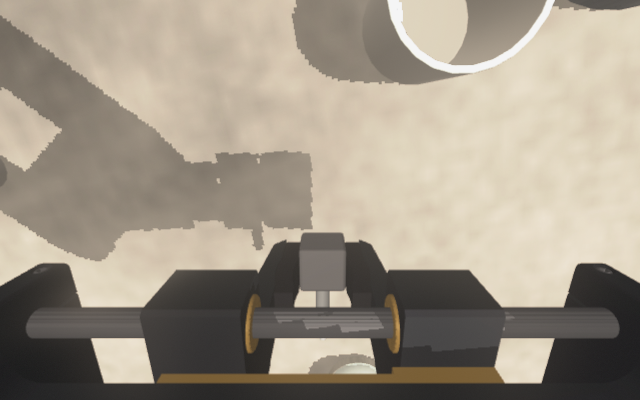

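```bash
python3 - <<'E'
from wp import *
f=np.load('last.npz');P=f['P'];im=f['im']
m=(abs(P[...,1])<9)&(P[...,2]>16)&(P[...,2]<54)&(P[...,0]>-10)&(P[...,0]<2)
q=P[m]
for lo in range(14,54,4):
    k=q[(q[:,2]>=lo)&(q[:,2]<lo+4)]
    if len(k):print(lo,len(k),k[:,1].min().round(1),k[:,1].max().round(1),k[:,0].min().round(1))
h=P[(abs(P[...,1])<13)&(P[...,0]<-12)&(P[...,0]>-16)&(abs(P[...,2])<14)]
print(np.median(h[:,0]),cv2.minAreaRect(h[:,1:].astype(np.float32)))
E
```

```text
14 8 -0.9 2.9 -5.9
18 74 -3.2 4.1 -6.3
22 87 -3.2 4.1 -5.6
26 53 -3.3 4.1 -6.2
30 1 -3.3 -3.3 -1.6
46 1 1.9 1.9 -4.7
50 9 -1.0 1.3 -4.6
-13.160516300057282 ((-0.12607192993164062, 0.32806873321533203), (25.829158782958984, 23.842052459716797), 0.25718221068382263)
```

```bash
python3 -c "
from h import *
need([427,56.4,90],1.474)"
```

```text
shift xyz [  14.1 -368.2   23.2] turn [-3.6  -0.13  0.11] tcp [462.6 423.6 103.5] w 23.7 t 12.63 F [-0.4 -0.2 -0.5] j [ 0.55  0.66  1.33  0.    1.16 -0.86]
```

```bash
python3 -m pendant '[{"rx":0,"ry":0,"rz":0,"x":1.4,"y":-36.8,"z":2.3,"hand":15},{"rx":0,"ry":0,"rz":0,"x":1.4,"y":-36.8,"z":2.3,"hand":15},{"rx":0,"ry":0,"rz":0,"x":1.4,"y":-36.8,"z":2.3,"hand":15},{"rx":0,"ry":0,"rz":0,"x":1.4,"y":-36.8,"z":2.3,"hand":15},{"rx":0,"ry":0,"rz":0,"x":1.4,"y":-36.8,"z":2.3,"hand":15},{"rx":0,"ry":0,"rz":0,"x":1.4,"y":-36.8,"z":2.3,"hand":15},{"rx":0,"ry":0,"rz":0,"x":1.4,"y":-36.8,"z":2.3,"hand":15},{"rx":0,"ry":0,"rz":0,"x":1.4,"y":-36.8,"z":2.3,"hand":15},{"rx":0,"ry":0,"rz":0,"x":1.4,"y":-36.8,"z":2.3,"hand":15},{"rx":0,"ry":0,"rz":0,"x":1.4,"y":-36.8,"z":2.3,"hand":15},{"rx":-3.6,"ry":0,"rz":0,"x":0,"y":0,"z":0,"hand":15},{"rx":0,"ry":0,"rz":0,"x":0,"y":0,"z":0,"hand":15}]' 25;python3 -m pendant '[{"rx":0,"ry":0,"rz":0,"x":0,"y":0,"z":0,"hand":15},{"rx":0,"ry":0,"rz":0,"x":0,"y":0,"z":0,"hand":15},{"rx":0,"ry":0,"rz":0,"x":0,"y":0,"z":0,"hand":15}]' 25; python3 - <<'E'
from ph import *
need([427,56.4,43.8],1.474)
s,im,P,W=pinhand('pics/w14.png')
need([427,56.4,43.8],1.474)
E
```

```text
time_s: 13.63
tcp_pos: [426.9, 55.7, 90.3]
tool_rot: [0.035, 0.707, -0.035, 0.706]
force: [-0.1, 0.5, -0.6]
width: 23.6
time_s: 13.88
tcp_pos: [427.4, 58.0, 90.9]
tool_rot: [0.034, 0.706, -0.034, 0.706]
force: [0.0, 0.2, -1.1]
width: 23.8
shift xyz [47.1 -1.6 -0.2] turn [ 0.05 -0.03 -0.  ] tcp [427.4  58.   90.9] w 23.8 t 13.88 F [ 0.   0.2 -1.1] j [-0.14  0.3   1.95  0.    0.89 -1.61]
-20 42 y -12.4 12.4 z -10.1 8.6
-16 1859 y -12.2 12.5 z -12.1 12.2
-12 281 y -12.4 12.4 z -12.2 12.5
-8 314 y -12.4 12.2 z -12.3 50.2
-4 236 y -12.5 12.4 z -12.0 52.7
0 132 y -12.2 12.1 z -12.1 -9.3
4 124 y -11.5 12.3 z -12.0 -9.5
8 38 y -11.1 11.4 z -11.6 -10.2
shift xyz [47.2 -1.6 -0.2] turn [ 0.06 -0.03 -0.  ] tcp [427.4  58.   91. ] w 23.7 t 13.93 F [-0.4 -0.2 -0.7] j [-0.14  0.3   1.95  0.    0.89 -1.61]
```

View pics/w14.png

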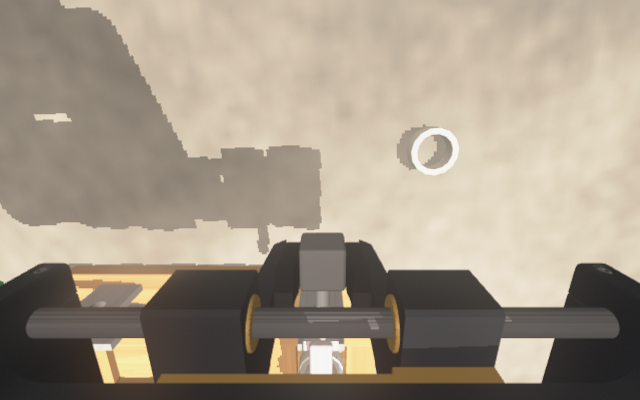

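```bash
python3 -m pendant '[{"rx":0,"ry":0,"rz":0,"x":20,"y":-1.6,"z":0,"hand":15},{"rx":0,"ry":0,"rz":0,"x":20,"y":0,"z":0,"hand":15},{"rx":0,"ry":0,"rz":0,"x":7,"y":0,"z":0,"hand":15},{"rx":0,"ry":0,"rz":0,"x":0,"y":0,"z":0,"hand":15},{"rx":0,"ry":0,"rz":0,"x":0,"y":0,"z":0,"hand":15},{"rx":0,"ry":0,"rz":0,"x":0,"y":0,"z":0,"hand":15}]' 25;python3 - <<'E'
from ph import *
need([427,56.4,43.8],1.474)
im,d,W=cloud('side');cv2.imwrite('pics/s14.png',cv2.resize(im[130:270,200:380,::-1],None,fx=4,fy=4,interpolation=cv2.INTER_CUBIC))
s,im,P,W=pinhand('pics/w15.png')
E
```

```text
time_s: 14.43
tcp_pos: [427.9, 55.7, 45.0]
tool_rot: [0.034, 0.706, -0.034, 0.707]
force: [-0.3, -0.4, -0.7]
width: 23.3
shift xyz [ 1.2  0.6 -0.9] turn [0.02 0.07 0.  ] tcp [427.9  55.7  45. ] w 23.3 t 14.43 F [-0.3 -0.4 -0.7] j [-0.14  0.39  1.98  0.    0.76 -1.62]
-20 11 y -12.1 -4.3 z -9.9 63.8
-16 2069 y -12.4 12.5 z -11.8 66.6
-12 508 y -12.5 12.4 z -11.9 66.6
-8 535 y -12.4 12.2 z -12.2 66.8
-4 366 y -12.2 12.4 z -12.0 66.1
0 289 y -12.3 12.5 z -12.0 69.6
4 363 y -12.5 12.2 z -12.0 69.9
8 208 y -12.2 12.4 z -11.7 66.3
```

View pics/w15.png

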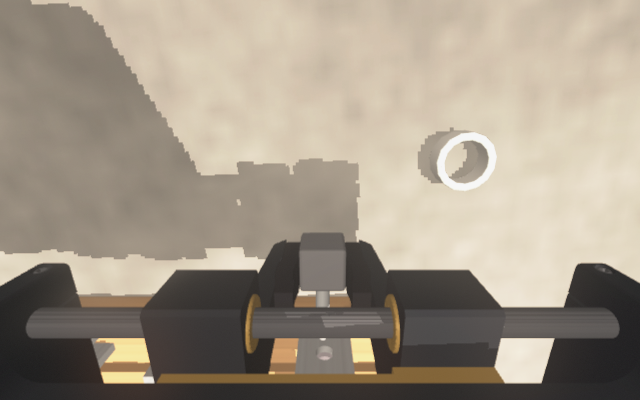

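View pics/s14.png

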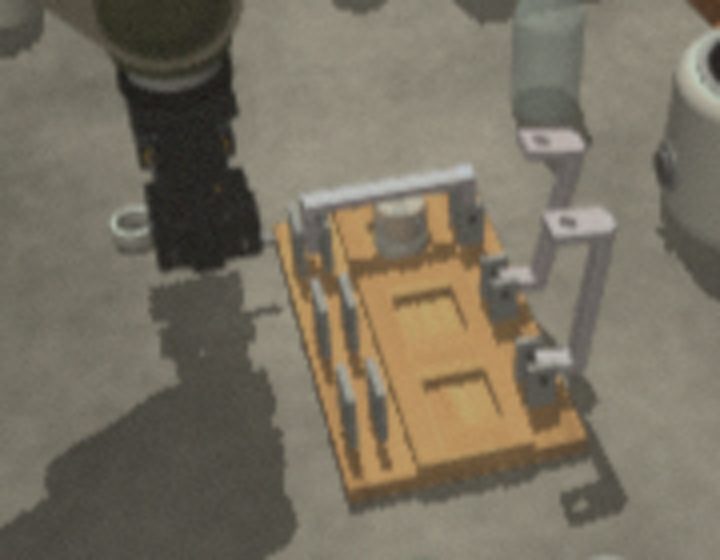

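```bash
python3 - <<'E'
from wp import *
f=np.load('last.npz');P=f['P']
m=(abs(P[...,1])<30)&(P[...,2]>63)&(P[...,2]<71)&(P[...,0]>-22)&(P[...,0]<20)
q=P[m]
for lo in range(-22,20,3):
    k=q[(q[:,0]>=lo)&(q[:,0]<lo+3)]
    if len(k):print(lo,len(k),k[:,1].min().round(1),k[:,1].max().round(1),np.median(k[:,2]).round(1))
need([427,56.4,43.8],1.474)
E
```

```text
-19 1 -4.3 -4.3 63.8
-16 204 -15.2 18.5 65.0
-13 249 -15.3 18.7 65.0
-10 254 -15.1 18.5 65.0
-7 211 -15.3 18.7 65.0
-4 163 -15.1 18.4 65.0
-1 156 -15.3 18.7 65.0
2 212 -14.8 18.4 65.3
5 225 -15.2 18.6 65.1
8 186 -15.3 18.3 65.0
11 55 -14.8 18.3 65.3
shift xyz [ 1.2  0.7 -0.9] turn [0.02 0.09 0.01] tcp [427.8  55.6  45. ] w 24.1 t 14.53 F [-0.  -1.1 -1.5] j [-0.14  0.39  1.98 -0.    0.76 -1.62]
```

```bash
python3 -m pendant '[{"rx":0,"ry":0,"rz":0,"x":1.2,"y":0.9,"z":2,"hand":15},{"rx":0,"ry":0,"rz":0,"x":0,"y":0,"z":3,"hand":15},{"rx":0,"ry":0,"rz":0,"x":0,"y":0,"z":4,"hand":15},{"rx":0,"ry":0,"rz":0,"x":0,"y":0,"z":0,"hand":15},{"rx":0,"ry":0,"rz":0,"x":0,"y":0,"z":0,"hand":15}]' 25;python3 -c "
from h import *
need([481.5,51.1,43.8],1.474)"
```

```text
time_s: 14.95
tcp_pos: [436.6, 55.5, 43.0]
tool_rot: [0.034, 0.706, -0.034, 0.706]
force: [-0.2, -0.2, -1.0]
width: 23.8
shift xyz [-0.8 -0.  45.1] turn [0.   0.01 0.  ] tcp [436.6  55.5  43. ] w 23.8 t 14.95 F [-0.2 -0.2 -1. ] j [-0.14  0.41  1.96 -0.    0.77 -1.62]
```

```bash
python3 -m pendant '[{"rx":0,"ry":0,"rz":0,"x":-0.8,"y":0.2,"z":3,"hand":15},{"rx":0,"ry":0,"rz":0,"x":0,"y":0,"z":3,"hand":15},{"rx":0,"ry":0,"rz":0,"x":0,"y":0,"z":3,"hand":15},{"rx":0,"ry":0,"rz":0,"x":0,"y":0,"z":3,"hand":15},{"rx":0,"ry":0,"rz":0,"x":0,"y":0,"z":0,"hand":15},{"rx":0,"ry":0,"rz":0,"x":0,"y":0,"z":0,"hand":15}]' 25;python3 -c "
from h import *
need([481.5,51.1,43.8],1.474)"
```

```text
time_s: 15.45
tcp_pos: [448.5, 54.6, 43.8]
tool_rot: [0.034, 0.706, -0.034, 0.706]
force: [0.3, -0.8, -0.6]
width: 23.7
shift xyz [-0.  -0.3 33.2] turn [ 0. -0. -0.] tcp [448.5  54.6  43.8] w 23.7 t 15.45 F [ 0.3 -0.8 -0.6] j [-0.14  0.43  1.93  0.    0.79 -1.61]
```

```bash
python3 -m pendant '[{"rx":0,"ry":0,"rz":0,"x":0,"y":-0.1,"z":4,"hand":15},{"rx":0,"ry":0,"rz":0,"x":0,"y":0,"z":4,"hand":15},{"rx":0,"ry":0,"rz":0,"x":0,"y":0,"z":4,"hand":15},{"rx":0,"ry":0,"rz":0,"x":0,"y":0,"z":4,"hand":15},{"rx":0,"ry":0,"rz":0,"x":0,"y":0,"z":4,"hand":15},{"rx":0,"ry":0,"rz":0,"x":0,"y":0,"z":0,"hand":15},{"rx":0,"ry":0,"rz":0,"x":0,"y":0,"z":0,"hand":15}]' 25;python3 -c "
from h import *
need([481.5,51.1,43.8],1.474)"
```

```text
time_s: 16.03
tcp_pos: [468.4, 52.5, 43.8]
tool_rot: [0.034, 0.706, -0.034, 0.706]
force: [0.5, 0.4, 0.5]
width: 23.7
shift xyz [-0.  -0.2 13.2] turn [ 0. -0. -0.] tcp [468.4  52.5  43.8] w 23.7 t 16.03 F [0.5 0.4 0.5] j [-0.14  0.46  1.87  0.    0.81 -1.61]
```

```bash
python3 -m pendant '[{"rx":0,"ry":0,"rz":0,"x":0,"y":0,"z":4,"hand":15},{"rx":0,"ry":0,"rz":0,"x":0,"y":0,"z":4,"hand":15},{"rx":0,"ry":0,"rz":0,"x":0,"y":0,"z":4,"hand":15},{"rx":0,"ry":0,"rz":0,"x":0,"y":0,"z":2,"hand":15},{"rx":0,"ry":0,"rz":0,"x":0,"y":0,"z":0,"hand":15},{"rx":0,"ry":0,"rz":0,"x":0,"y":0,"z":0,"hand":15}]' 25;python3 -c "
from h import *
need([481.5,51.1,43.8],1.474)"
```

```text
time_s: 16.53
tcp_pos: [480.2, 51.5, 43.3]
tool_rot: [0.034, 0.708, -0.034, 0.704]
force: [-10.8, -0.6, 5.3]
width: 23.9
shift xyz [-0.5 -0.3  1.3] turn [ 0.03 -0.35  0.  ] tcp [480.2  51.5  43.3] w 23.9 t 16.53 F [-10.8  -0.6   5.3] j [-0.14  0.49  1.83 -0.    0.83 -1.61]
```

```bash
python3 -m pendant '[{"rx":0,"ry":0,"rz":0,"x":0,"y":0,"z":-1,"hand":30},{"rx":0,"ry":0,"rz":0,"x":0,"y":0,"z":0,"hand":42},{"rx":0,"ry":0,"rz":0,"x":0,"y":0,"z":0,"hand":42},{"rx":0,"ry":0,"rz":0,"x":-20,"y":0,"z":0,"hand":42},{"rx":0,"ry":0,"rz":0,"x":-40,"y":0,"z":0,"hand":60},{"rx":0,"ry":0,"rz":0,"x":-40,"y":0,"z":0,"hand":60},{"rx":0,"ry":0,"rz":0,"x":0,"y":0,"z":0,"hand":60},{"rx":0,"ry":0,"rz":0,"x":0,"y":0,"z":0,"hand":60}]' 25;python3 - <<'E'
from ph import *
s,im,P,W=pinhand('pics/w16.png')
need([530,-311,143],1.474)
im,d,W=cloud('top');cv2.imwrite('pics/t16.png',cv2.resize(im[130:300,130:520,::-1],None,fx=2,fy=2))
np.savez('t16.npz',im=im,W=W)
print(teat(W,(577,-312)))
E
```

```text
time_s: 17.2
tcp_pos: [482.3, 51.2, 145.6]
tool_rot: [0.034, 0.705, -0.034, 0.708]
force: [-0.0, -0.4, -0.2]
width: 60.0
shift xyz [   1.  -355.9   83.4] turn [0.01 0.07 0.  ] tcp [481.4  51.3 143.9] w 60.1 t 17.25 F [-1.   0.8 -0.5] j [-0.14  0.32  1.75  0.    1.07 -1.61]
(array([ 578. , -310.3]), 19.7, 158, np.float64(45.9))
```

View pics/w16.png

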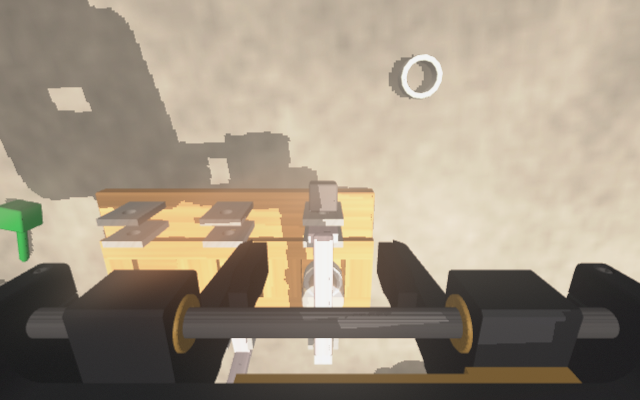

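View pics/t16.png

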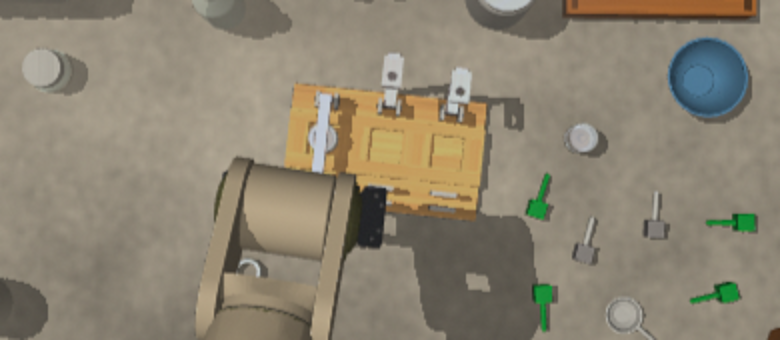

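```bash
python3 -m pendant '[{"rx":0,"ry":0,"rz":0,"x":0,"y":-35.6,"z":4,"hand":80},{"rx":0,"ry":0,"rz":0,"x":0,"y":-35.6,"z":4,"hand":80},{"rx":0,"ry":0,"rz":0,"x":0,"y":-35.6,"z":4,"hand":80},{"rx":0,"ry":0,"rz":0,"x":0,"y":-35.6,"z":4,"hand":80},{"rx":0,"ry":0,"rz":0,"x":0,"y":-35.6,"z":4,"hand":80},{"rx":0,"ry":0,"rz":0,"x":0,"y":-35.6,"z":8,"hand":80},{"rx":0,"ry":0,"rz":0,"x":0,"y":-35.6,"z":14,"hand":80},{"rx":0,"ry":0,"rz":0,"x":0,"y":-35.6,"z":14,"hand":80},{"rx":0,"ry":0,"rz":0,"x":0,"y":-35.6,"z":14,"hand":80},{"rx":0,"ry":0,"rz":0,"x":0,"y":-35.6,"z":13,"hand":80},{"rx":0,"ry":0,"rz":0,"x":0,"y":0,"z":0,"hand":80},{"rx":0,"ry":0,"rz":0,"x":0,"y":0,"z":0,"hand":80}]' 10;python3 -m pendant '[{"rx":0,"ry":0,"rz":0,"x":0,"y":0,"z":0,"hand":80},{"rx":0,"ry":0,"rz":0,"x":0,"y":0,"z":0,"hand":80}]' 10;python3 - <<'E'
from ph import *
s,im,P,W=pinhand('pics/w17.png')
need([578,-310.5,60],1.474)
print(teat(W,(577,-310)))
E
```

```text
time_s: 18.3
tcp_pos: [528.8, -312.1, 141.3]
tool_rot: [0.036, 0.707, -0.034, 0.705]
force: [0.4, 1.1, 0.5]
width: 79.8
time_s: 18.47
tcp_pos: [529.2, -309.8, 143.1]
tool_rot: [0.034, 0.707, -0.033, 0.706]
force: [-0.1, 0.2, -0.4]
width: 79.9
shift xyz [83.5  3.9 48.5] turn [ 0.08 -0.05 -0.04] tcp [ 529.4 -309.8  143.5] w 80.2 t 18.52 F [-0.1 -0.1  0.8] j [-0.72  0.59  1.34  0.    1.22 -2.2 ]
(array([ 577.5, -310.5]), 19.9, 1346, np.float64(45.5))
```

View pics/w17.png

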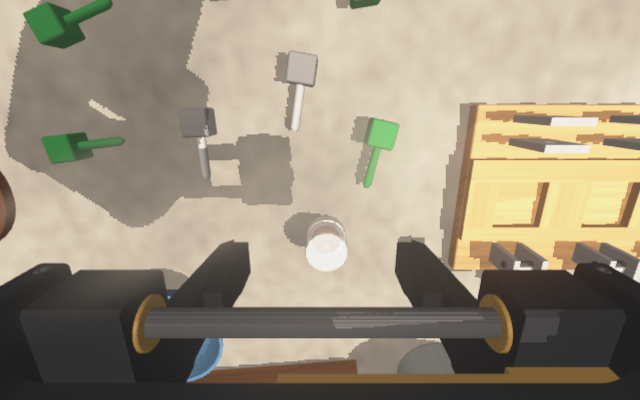

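```bash
python3 -m pendant '[{"rx":0,"ry":0,"rz":0,"x":20,"y":1.9,"z":24,"hand":70},{"rx":0,"ry":0,"rz":0,"x":20,"y":1.9,"z":24.5,"hand":60},{"rx":0,"ry":0,"rz":0,"x":30,"y":0,"z":0,"hand":60},{"rx":0,"ry":0,"rz":0,"x":30,"y":0,"z":0,"hand":60},{"rx":0,"ry":0,"rz":0,"x":20,"y":0,"z":0,"hand":60},{"rx":0,"ry":0,"rz":0,"x":6,"y":0,"z":0,"hand":60},{"rx":0,"ry":0,"rz":0,"x":0,"y":0,"z":0,"hand":60},{"rx":0,"ry":0,"rz":0,"x":0,"y":0,"z":0,"hand":60}]' 10; python3 -c "
from h import *
need([578,-310.8,17],1.474)"
```

```text
time_s: 19.18
tcp_pos: [578.6, -311.9, 19.2]
tool_rot: [0.034, 0.706, -0.034, 0.707]
force: [0.3, -0.2, 0.1]
width: 60.0
shift xyz [ 2.2  1.  -0.7] turn [0.04 0.08 0.05] tcp [ 578.6 -311.9   19.2] w 60.0 t 19.18 F [ 0.3 -0.2  0.1] j [-0.67  0.82  1.27  0.    1.05 -2.15]
```

```bash
python3 -m pendant '[{"rx":0,"ry":0,"rz":0,"x":0,"y":1,"z":-0.6,"hand":50},{"rx":0,"ry":0,"rz":0,"x":0,"y":0,"z":0,"hand":36},{"rx":0,"ry":0,"rz":0,"x":0,"y":0,"z":0,"hand":30},{"rx":0,"ry":0,"rz":0,"x":0,"y":0,"z":0,"hand":30},{"rx":0,"ry":0,"rz":0,"x":0,"y":0,"z":0,"hand":30},{"rx":0,"ry":0,"rz":0,"x":0,"y":0,"z":0,"hand":30}]' 10;python3 -m pendant '[{"rx":0,"ry":0,"rz":0,"x":-25,"y":0,"z":0,"hand":30},{"rx":0,"ry":0,"rz":0,"x":-30,"y":0,"z":0,"hand":30},{"rx":0,"ry":0,"rz":0,"x":-30,"y":0,"z":0,"hand":30},{"rx":0,"ry":0,"rz":0,"x":-25,"y":0,"z":0,"hand":30},{"rx":0,"ry":0,"rz":0,"x":0,"y":0,"z":0,"hand":30},{"rx":0,"ry":0,"rz":0,"x":0,"y":0,"z":0,"hand":30},{"rx":0,"ry":0,"rz":0,"x":0,"y":0,"z":0,"hand":30}]' 10; python3 - <<'E'
from ph import *
s,im,P,W=pinhand('pics/w18.png')
m=(abs(P[...,1])<18)&(abs(P[...,2])<30)&(P[...,0]>-35)&(P[...,0]<-20)&(im.min(2)>130)
q=P[m];print(np.median(q[:,0]),q[:,1].min(),q[:,1].max(),q[:,2].min(),q[:,2].max())
need([557.85,-127.1,130],1.474)
E
```

```text
time_s: 19.68
tcp_pos: [577.9, -311.1, 18.9]
tool_rot: [0.034, 0.706, -0.034, 0.707]
force: [-0.7, 1.7, 6.6]
width: 39.3
time_s: 20.27
tcp_pos: [577.1, -310.5, 126.5]
tool_rot: [0.035, 0.707, -0.034, 0.706]
force: [-0.4, 0.5, -0.4]
width: 40.0
-20 206 y -12.5 12.4 z -20.2 -15.0
-16 169 y -12.4 12.3 z -20.2 -14.8
-12 161 y -12.2 12.1 z -20.1 -15.0
-8 148 y -12.5 12.4 z -20.2 -14.8
-4 137 y -12.4 12.4 z -20.4 -14.7
0 40 y -11.5 11.9 z -19.8 -15.8
4 209 y -12.5 12.3 z -20.3 -13.6
8 113 y -12.2 12.5 z -20.2 -15.2
-26.790803798349913 -17.92995140308412 17.997932729040006 -20.43360695108406 11.758386008660082
shift xyz [ -3.5 180.7 -36.8] turn [ 0.   -0.13 -0.09] tcp [ 577.  -310.5  126.1] w 39.4 t 20.32 F [ 0.7 -0.2 -1. ] j [-0.67  0.7   1.2   0.    1.25 -2.15]
```

View pics/w18.png

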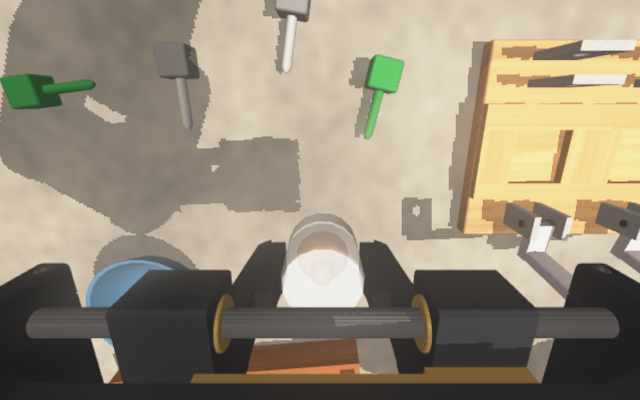

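```bash
python3 -m pendant '[{"rx":0,"ry":0,"rz":0,"x":-4,"y":25,"z":-15,"hand":30},{"rx":0,"ry":0,"rz":0,"x":0,"y":35,"z":-12,"hand":30},{"rx":0,"ry":0,"rz":0,"x":0,"y":40,"z":-9.8,"hand":30},{"rx":0,"ry":0,"rz":0,"x":0,"y":40,"z":0,"hand":30},{"rx":0,"ry":0,"rz":0,"x":0,"y":40.7,"z":0,"hand":30},{"rx":0,"ry":0,"rz":0,"x":0,"y":0,"z":0,"hand":30},{"rx":0,"ry":0,"rz":0,"x":0,"y":0,"z":0,"hand":30},{"rx":0,"ry":0,"rz":0,"x":0,"y":0,"z":0,"hand":30}]' 10; python3 - <<'E'
from ph import *
s,im,P,W=pinhand('pics/w19.png')
wrack(im,W,s)
need([557.85,-127.1,60],1.474)
E
```

```text
time_s: 20.98
tcp_pos: [558.1, -127.8, 130.9]
tool_rot: [0.034, 0.707, -0.034, 0.706]
force: [-0.9, -0.7, -0.4]
width: 39.9
-20 194 y -12.3 12.4 z -20.3 -14.9
-16 176 y -12.4 12.4 z -20.3 -14.8
-12 161 y -12.4 12.2 z -20.1 -14.8
-8 153 y -12.5 12.4 z -20.5 -14.7
-4 144 y -12.5 12.2 z -20.2 -14.6
0 40 y -11.5 12.4 z -19.8 -15.6
4 209 y -12.5 12.3 z -20.3 -13.4
8 109 y -12.4 12.5 z -20.1 -14.9
[324. 105.] [ 50   9 441] [ 479.5 -118.8] (-70, -85) [-0.7  0.8]
[447.9 105. ] [ 51   9 452] [487.7 -34.5] (-70, 0) [-0.7  0.5]
[570.4 105. ] [ 56   9 483] [495.8  48.8] (-70, 85) [-0.9 -0.9]
[553.3 119.1] [ 26  13 145] [504.1  38.5] (-70, 85) [  7.4 -11.2]
[323.8 134.3] [ 48   9 398] [ 499.1 -120.8] (-50, -85) [-1.   0.7]
[444.7 134.5] [ 49   9 388] [507.4 -36. ] (-50, 0) [-0.9  0.8]
[548.7 134. ] [ 26  10 213] [514.1  36.7] (-50, 85) [ -2.4 -11.1]
wrist rack yaw -0.1171 o [557.8 -45.8]
shift xyz [71.1  1.2 -0.4] turn [-0.05 -0.06 -0.01] tcp [ 558.2 -128.4  131.1] w 39.8 t 21.03 F [-0.3 -0.3  0.2] j [-0.43  0.52  1.49 -0.    1.13 -1.9 ]
```

View pics/w19.png

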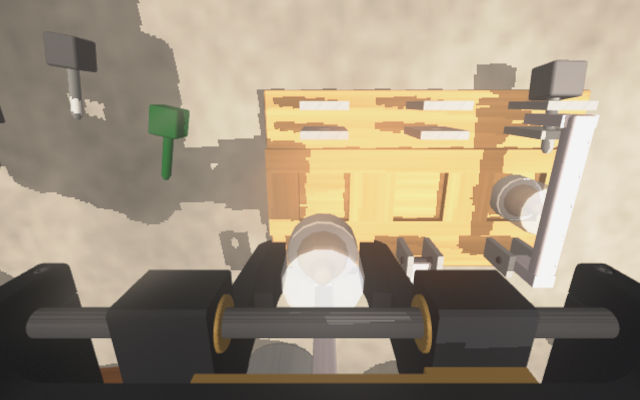

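```bash
python3 -m pendant '[{"rx":0,"ry":0,"rz":0,"x":20,"y":1.2,"z":-0.3,"hand":30},{"rx":0,"ry":0,"rz":0,"x":25,"y":0,"z":0,"hand":30},{"rx":0,"ry":0,"rz":0,"x":20,"y":0,"z":0,"hand":30},{"rx":0,"ry":0,"rz":0,"x":12,"y":0,"z":0,"hand":30},{"rx":0,"ry":0,"rz":0,"x":0,"y":0,"z":0,"hand":30},{"rx":0,"ry":0,"rz":0,"x":0,"y":0,"z":0,"hand":30},{"rx":0,"ry":0,"rz":0,"x":0,"y":0,"z":0,"hand":30},{"rx":0,"ry":0,"rz":0,"x":0,"y":0,"z":0,"hand":30}]' 10; python3 - <<'E'
from ph import *
s,im,P,W=pinhand('pics/w20.png')
wrack(im,W,s)
need([557.85,-127.1,42],1.474)
E
```

```text
time_s: 21.7
tcp_pos: [558.8, -126.8, 56.0]
tool_rot: [0.034, 0.706, -0.035, 0.707]
force: [0.1, 0.4, 0.4]
width: 39.4
-20 192 y -12.5 12.5 z -20.2 -14.5
-16 176 y -12.4 12.4 z -20.1 -15.0
-12 158 y -12.3 12.2 z -20.2 -15.2
-8 161 y -12.5 12.4 z -20.2 -14.9
-4 134 y -12.5 12.4 z -20.4 -14.7
0 87 y -12.2 12.5 z -19.8 59.9
4 210 y -12.5 12.4 z -20.2 -13.8
8 279 y -12.3 12.1 z -20.1 70.0
[322.5 104.5] [  76   14 1060] [ 479.5 -118.6] (-70, -85) [-0.7  0.9]
[513.1 104.5] [  80   14 1083] [487.7 -34.4] (-70, 0) [-0.8  0.6]
[321.9 149.3] [ 74  13 886] [ 499.2 -120.8] (-50, -85) [-0.9  0.6]
[505.  148.7] [ 76  14 997] [507.1 -36.1] (-50, 0) [-1.2  0.7]
wrist rack yaw -0.0954 o [557.1 -40.9]
shift xyz [14.  -0.6 -0.9] turn [-0.    0.11  0.04] tcp [ 558.8 -126.6   56. ] w 39.5 t 21.75 F [ 0.4  0.8 -0.5] j [-0.43  0.62  1.55 -0.    0.97 -1.9 ]
```

View pics/w20.png

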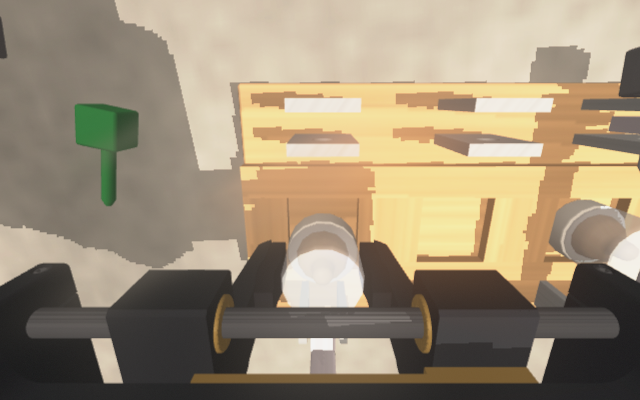

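```bash
python3 -m pendant '[{"rx":0,"ry":0,"rz":0,"x":4,"y":-0.2,"z":-1.1,"hand":30},{"rx":0,"ry":0,"rz":0,"x":5,"y":0,"z":0,"hand":30},{"rx":0,"ry":0,"rz":0,"x":4,"y":0,"z":0,"hand":30},{"rx":0,"ry":0,"rz":0,"x":3,"y":0,"z":0,"hand":30},{"rx":0,"ry":0,"rz":0,"x":0,"y":0,"z":0,"hand":30},{"rx":0,"ry":0,"rz":0,"x":0,"y":0,"z":0,"hand":30},{"rx":0,"ry":0,"rz":0,"x":0,"y":0,"z":0,"hand":30}]' 10; python3 -c "
from h import *
need([557.5,-126.8,35.3],1.474)"
```

```text
time_s: 22.33
tcp_pos: [557.2, -126.4, 38.9]
tool_rot: [0.034, 0.706, -0.034, 0.706]
force: [0.2, -0.1, -1.3]
width: 39.4
shift xyz [ 3.6 -0.4  0.4] turn [0.01 0.01 0.  ] tcp [ 557.2 -126.4   38.9] w 39.4 t 22.33 F [ 0.2 -0.1 -1.3] j [-0.43  0.64  1.56 -0.    0.94 -1.9 ]
```

In the pocket (bottom at ~20 mm, no force). Seat and release.

```bash
python3 -m pendant '[{"rx":0,"ry":0,"rz":0,"x":2,"y":0,"z":0.3,"hand":30},{"rx":0,"ry":0,"rz":0,"x":1.5,"y":0,"z":0,"hand":30},{"rx":0,"ry":0,"rz":0,"x":0,"y":0,"z":0,"hand":30},{"rx":0,"ry":0,"rz":0,"x":0,"y":0,"z":0,"hand":46},{"rx":0,"ry":0,"rz":0,"x":0,"y":0,"z":0,"hand":52},{"rx":0,"ry":0,"rz":0,"x":0,"y":0,"z":0,"hand":52},{"rx":0,"ry":0,"rz":0,"x":-20,"y":0,"z":0,"hand":52},{"rx":0,"ry":0,"rz":0,"x":-40,"y":0,"z":0,"hand":52},{"rx":0,"ry":0,"rz":0,"x":-40,"y":0,"z":0,"hand":30},{"rx":0,"ry":0,"rz":0,"x":-40,"y":0,"z":0,"hand":10},{"rx":0,"ry":0,"rz":0,"x":-27,"y":0,"z":0,"hand":0},{"rx":0,"ry":0,"rz":0,"x":0,"y":0,"z":0,"hand":0}]' 10;python3 -m pendant '[{"rx":0,"ry":0,"rz":0,"x":0,"y":0,"z":0,"hand":0},{"rx":0,"ry":0,"rz":0,"x":0,"y":0,"z":0,"hand":0}]'; python3 - <<'E'
from ph import *
im,d,W=cloud('wrist');cv2.imwrite('pics/w21.png',im[:,:,::-1])
need([672.4,-138.4,127],1.474)
E
```

```text
time_s: 23.33
tcp_pos: [559.3, -127.1, 208.6]
tool_rot: [0.033, 0.703, -0.036, 0.71]
force: [0.6, -0.7, 0.1]
width: 27.8
time_s: 23.5
tcp_pos: [556.9, -126.2, 201.2]
tool_rot: [0.034, 0.707, -0.034, 0.706]
force: [0.1, 1.0, 0.5]
width: 14.1
shift xyz [ 73.5  -1.1 116.4] turn [ 0.   -0.15 -0.05] tcp [ 556.8 -126.2  200.8] w 10.1 t 23.55 F [-0.1  0.1 -0.5] j [-0.43  0.45  1.41  0.    1.29 -1.9 ]
```

View pics/w21.png

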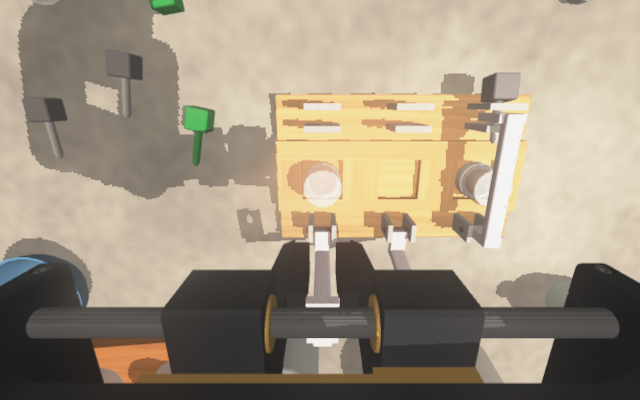

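```bash
python3 -m pendant '[{"rx":0,"ry":0,"rz":0,"x":0,"y":0,"z":39,"hand":0},{"rx":0,"ry":0,"rz":0,"x":0,"y":-0.8,"z":39,"hand":0},{"rx":0,"ry":0,"rz":0,"x":0,"y":0,"z":38,"hand":0},{"rx":0,"ry":0,"rz":0,"x":0,"y":0,"z":0,"hand":0},{"rx":0,"ry":0,"rz":0,"x":0,"y":0,"z":0,"hand":0},{"rx":0,"ry":0,"rz":0,"x":25,"y":0,"z":0,"hand":0},{"rx":0,"ry":0,"rz":0,"x":25,"y":0,"z":0,"hand":0},{"rx":0,"ry":0,"rz":0,"x":23,"y":0,"z":0,"hand":0},{"rx":0,"ry":0,"rz":0,"x":0,"y":0,"z":0,"hand":0},{"rx":0,"ry":0,"rz":0,"x":0,"y":0,"z":0,"hand":0}]' 10; python3 - <<'E'
from wr import *
need([672.4,-138.4,127],1.474)
im,d,W=cloud('side');cv2.imwrite('pics/s22.png',cv2.resize(im[80:300,180:460,::-1],None,fx=2.5,fy=2.5))
E
```

```text
time_s: 24.38
tcp_pos: [671.6, -138.1, 129.0]
tool_rot: [0.035, 0.707, -0.034, 0.705]
force: [0.2, 0.8, 1.0]
width: 0.2
shift xyz [ 2.  -0.2  0.8] turn [-0.   -0.14 -0.04] tcp [ 671.6 -138.1  129. ] w 0.2 t 24.38 F [0.2 0.8 1. ] j [-0.37  0.76  1.07 -0.    1.31 -1.85]
```

View pics/s22.png

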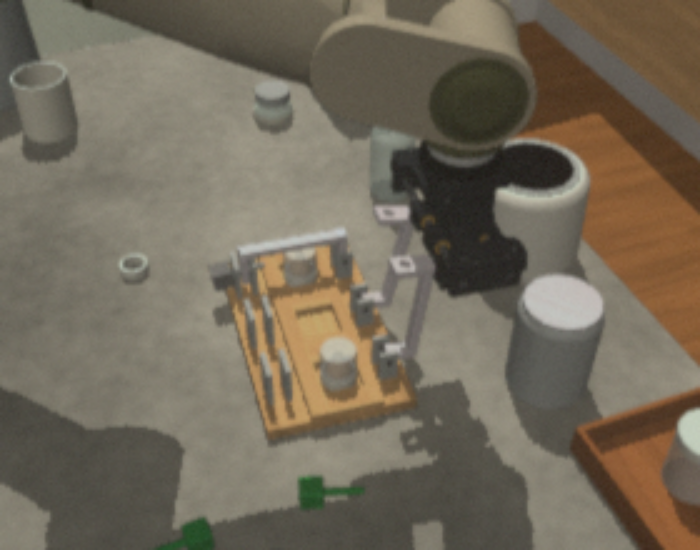

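```bash
python3 -m pendant '[{"rx":0,"ry":0,"rz":0,"x":-4,"y":0,"z":-10,"hand":0},{"rx":0,"ry":0,"rz":0,"x":-5,"y":0,"z":-10,"hand":0},{"rx":0,"ry":0,"rz":0,"x":-3,"y":0,"z":-18,"hand":0},{"rx":0,"ry":0,"rz":0,"x":-3,"y":0,"z":-19,"hand":0},{"rx":0,"ry":0,"rz":0,"x":2.5,"y":0,"z":-15,"hand":0},{"rx":0,"ry":0,"rz":0,"x":3,"y":0,"z":-15,"hand":0},{"rx":0,"ry":0,"rz":0,"x":7,"y":0,"z":-13,"hand":0},{"rx":0,"ry":0,"rz":0,"x":7,"y":0,"z":-14,"hand":0},{"rx":0,"ry":0,"rz":0,"x":0,"y":0,"z":0,"hand":0}]' 10; python3 - <<'E'
from wr import *
need([672.4,-138.4,127],1.474)
im,d,W=cloud('side');cv2.imwrite('pics/s23.png',cv2.resize(im[80:300,180:460,::-1],None,fx=2.5,fy=2.5))
E
```

```text
time_s: 25.18
tcp_pos: [557.8, -127.2, 125.9]
tool_rot: [0.034, 0.706, -0.034, 0.706]
force: [-0.9, 0.2, -1.2]
width: 0.6
shift xyz [-1.100e+00 -1.000e-01  1.151e+02] turn [-0.01  0.01  0.01] tcp [ 557.8 -127.2  125.9] w 0.6 t 25.18 F [-0.9  0.2 -1.2] j [-0.43  0.52  1.5  -0.    1.12 -1.9 ]
```

View pics/s23.png

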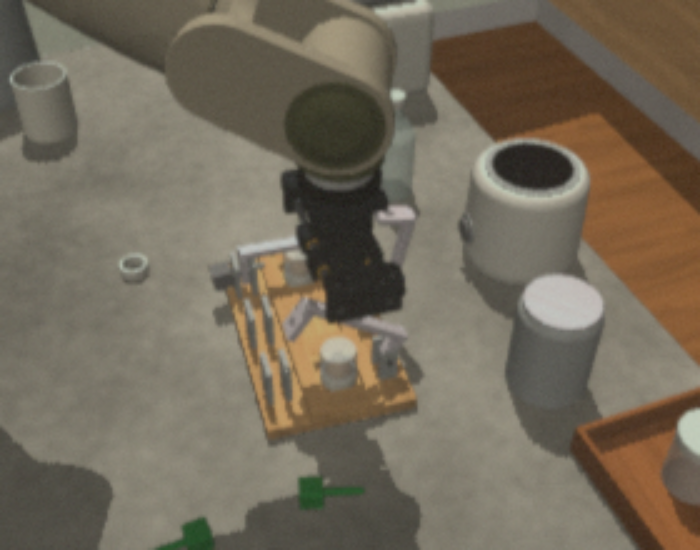

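```bash
python3 -m pendant '[{"rx":0,"ry":0,"rz":0,"x":10,"y":0,"z":-11,"hand":0},{"rx":0,"ry":0,"rz":0,"x":11,"y":0,"z":-11,"hand":0},{"rx":0,"ry":0,"rz":0,"x":12,"y":0,"z":-7,"hand":0},{"rx":0,"ry":0,"rz":0,"x":12,"y":0,"z":-7,"hand":0},{"rx":0,"ry":0,"rz":0,"x":6,"y":0,"z":0,"hand":0},{"rx":0,"ry":0,"rz":0,"x":0,"y":0,"z":0,"hand":0},{"rx":0,"ry":0,"rz":0,"x":0,"y":0,"z":0,"hand":0}]' 10;python3 -m pendant '[{"rx":0,"ry":0,"rz":0,"x":-25,"y":0,"z":0,"hand":0},{"rx":0,"ry":0,"rz":0,"x":-25,"y":0,"z":0,"hand":20},{"rx":0,"ry":0,"rz":0,"x":-15,"y":0,"z":0,"hand":40},{"rx":0,"ry":0,"rz":0,"x":0,"y":0,"z":0,"hand":50},{"rx":0,"ry":0,"rz":0,"x":0,"y":0,"z":0,"hand":50}]' 10; python3 - <<'E'
from wr import *
need([390,-322,140],1.474)
im,d,W=cloud('side');cv2.imwrite('pics/s24.png',cv2.resize(im[80:300,180:460,::-1],None,fx=2.5,fy=2.5))
im,d,W=cloud('top');cv2.imwrite('pics/t24.png',cv2.resize(im[130:300,130:520,::-1],None,fx=2,fy=2))
E
```

```text
time_s: 25.82
tcp_pos: [523.9, -124.1, 76.2]
tool_rot: [0.034, 0.706, -0.034, 0.706]
force: [-11.7, 1.3, 15.8]
width: 0.3
time_s: 26.23
tcp_pos: [524.5, -124.2, 139.9]
tool_rot: [0.034, 0.705, -0.035, 0.707]
force: [0.3, -0.0, -0.8]
width: 25.0
shift xyz [  -0.3 -209.9 -114.8] turn [0.01 0.15 0.05] tcp [ 524.5 -124.2  139.9] w 25.0 t 26.23 F [ 0.3 -0.  -0.8] j [-0.45  0.44  1.59  0.    1.11 -1.92]
```

View pics/s24.png

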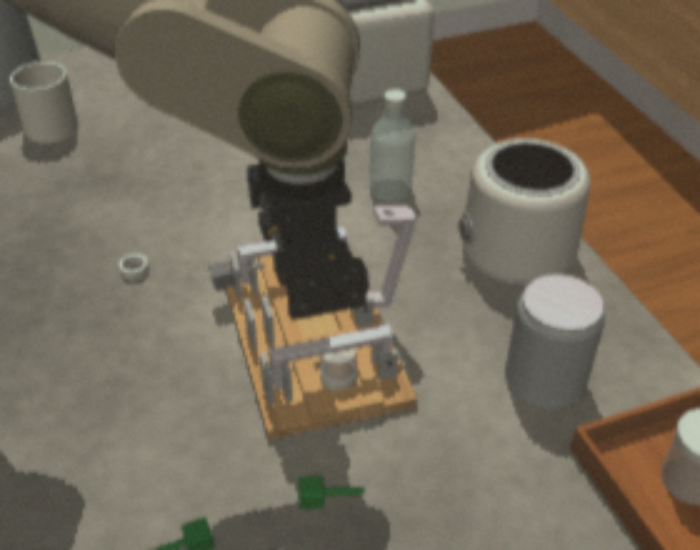

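View pics/t24.png

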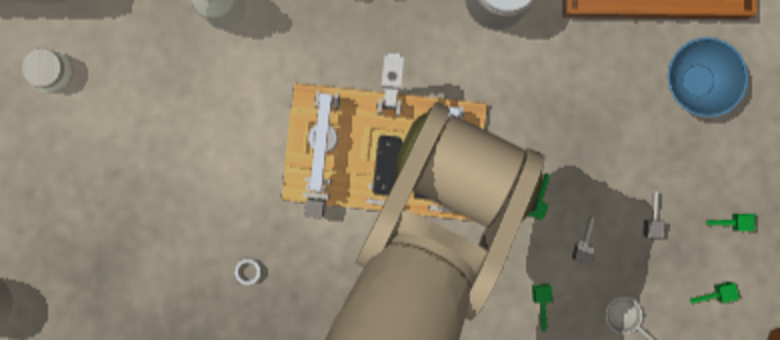

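```bash
python3 -c "
from h import *
need([418,-416,115],1.49)"
```

```text
shift xyz [  23.1 -301.   -76.8] turn [-0.91 -0.05 -0.02] tcp [ 523.5 -123.8  138.1] w 33.0 t 26.33 F [ 0.5 -0.1 -0.7] j [-0.45  0.44  1.59  0.    1.11 -1.92]
```

```bash
python3 -m pendant '[{"rx":0,"ry":0,"rz":0,"x":0,"y":-33.4,"z":-8.5,"hand":50},{"rx":0,"ry":0,"rz":0,"x":0,"y":-33.4,"z":-8.5,"hand":50},{"rx":0,"ry":0,"rz":0,"x":0,"y":-33.4,"z":-8.5,"hand":50},{"rx":0,"ry":0,"rz":0,"x":2,"y":-33.4,"z":-8.5,"hand":50},{"rx":0,"ry":0,"rz":0,"x":3,"y":-33.4,"z":-8.5,"hand":50},{"rx":0,"ry":0,"rz":0,"x":4,"y":-33.4,"z":-8.5,"hand":50},{"rx":0,"ry":0,"rz":0,"x":4,"y":-33.4,"z":-8.5,"hand":50},{"rx":0,"ry":0,"rz":0,"x":5,"y":-33.4,"z":-8.5,"hand":50},{"rx":-0.9,"ry":0,"rz":0,"x":5,"y":-33.4,"z":-8.5,"hand":50},{"rx":0,"ry":0,"rz":0,"x":0,"y":0,"z":0,"hand":50},{"rx":0,"ry":0,"rz":0,"x":0,"y":0,"z":0,"hand":50},{"rx":0,"ry":0,"rz":0,"x":0,"y":0,"z":0,"hand":50}]' 10;python3 -m pendant '[{"rx":0,"ry":0,"rz":0,"x":0,"y":0,"z":0,"hand":50},{"rx":0,"ry":0,"rz":0,"x":0,"y":0,"z":0,"hand":50}]';python3 - <<'E'
from ph import *
s,im,P,W=pinhand('pics/w25.png')
wpin(im,W,(458,-416));need([455,-416,60],1.49)
E
```

```text
time_s: 27.33
tcp_pos: [418.4, -415.0, 115.0]
tool_rot: [0.029, 0.707, -0.028, 0.706]
force: [0.8, -0.4, 0.0]
width: 49.9
time_s: 27.5
tcp_pos: [418.9, -414.6, 115.9]
tool_rot: [0.028, 0.707, -0.028, 0.707]
force: [0.2, 0.1, -0.2]
width: 50.0
head c [ 454. -414.] [23.1 23.9] headyaw -0.062 n 667 shaft yaw -0.061 261 shaft max x 506.3 z 23.8 axis y at head -414.0
shift xyz [56.   1.7 36.1] turn [0.07 0.01 0.  ] tcp [ 418.9 -414.8  116. ] w 49.8 t 27.55 F [-0.4 -0.  -0.5] j [-0.98  0.57  1.45  0.    1.12 -2.47]
```

View pics/w25.png

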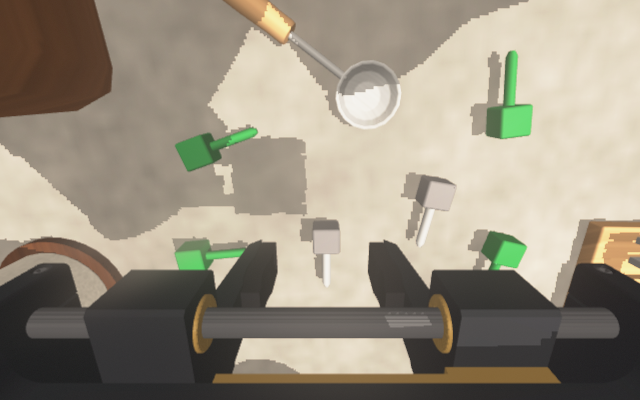

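```bash
python3 -m pendant '[{"rx":0,"ry":0,"rz":0,"x":20,"y":1.4,"z":17,"hand":50},{"rx":0,"ry":0,"rz":0,"x":20,"y":1.4,"z":17.3,"hand":50},{"rx":-1.1,"ry":0,"rz":0,"x":10,"y":0,"z":0,"hand":50},{"rx":0,"ry":0,"rz":0,"x":0,"y":0,"z":0,"hand":50},{"rx":0,"ry":0,"rz":0,"x":0,"y":0,"z":0,"hand":50},{"rx":0,"ry":0,"rz":0,"x":0,"y":0,"z":0,"hand":50}]' 15;python3 - <<'E'
from ph import *
s,im,P,W=pinhand('pics/w26.png')
wpin(im,W,(458,-416));need([453.3,-414.8,10],1.51)
E
```

```text
time_s: 28.05
tcp_pos: [452.5, -416.0, 67.0]
tool_rot: [0.022, 0.706, -0.022, 0.707]
force: [-0.2, -0.2, 0.6]
width: 49.8
head c [ 454.  -414.1] [23.8 23.9] headyaw -0.05 n 1088 shaft yaw -0.075 428 shaft max x 505.8 z 23.8 axis y at head -413.6
shift xyz [57.1  1.5  0.6] turn [-0.09  0.07  0.08] tcp [ 452.6 -416.2   67.1] w 50.1 t 28.1 F [ 0.3  0.2 -0.7] j [-0.93  0.68  1.4  -0.    1.06 -2.44]
```

```bash
python3 -m pendant '[{"rx":0,"ry":0,"rz":0,"x":20,"y":1.5,"z":0.6,"hand":50},{"rx":0,"ry":0,"rz":0,"x":20,"y":0,"z":0,"hand":50},{"rx":0,"ry":0,"rz":0,"x":11,"y":0,"z":0,"hand":50},{"rx":0,"ry":0,"rz":0,"x":5,"y":0,"z":0,"hand":50},{"rx":0,"ry":0,"rz":0,"x":0,"y":0,"z":0,"hand":50},{"rx":0,"ry":0,"rz":0,"x":0,"y":0,"z":0,"hand":50}]' 15; python3 -m pendant '[{"rx":0,"ry":0,"rz":0,"x":0,"y":0,"z":0,"hand":35},{"rx":0,"ry":0,"rz":0,"x":0,"y":0,"z":0,"hand":25},{"rx":0,"ry":0,"rz":0,"x":0,"y":0,"z":0,"hand":15},{"rx":0,"ry":0,"rz":0,"x":0,"y":0,"z":0,"hand":15},{"rx":0,"ry":0,"rz":0,"x":0,"y":0,"z":0,"hand":15},{"rx":0,"ry":0,"rz":0,"x":0,"y":0,"z":0,"hand":15}]' 15;python3 -m pendant '[{"rx":0,"ry":0,"rz":0,"x":-15,"y":0,"z":0,"hand":15},{"rx":0,"ry":0,"rz":0,"x":-30,"y":0,"z":0,"hand":15},{"rx":0,"ry":0,"rz":0,"x":-30,"y":0,"z":0,"hand":15},{"rx":0,"ry":0,"rz":0,"x":-20,"y":0,"z":0,"hand":15},{"rx":0,"ry":0,"rz":0,"x":0,"y":0,"z":0,"hand":15},{"rx":0,"ry":0,"rz":0,"x":0,"y":0,"z":0,"hand":15},{"rx":0,"ry":0,"rz":0,"x":0,"y":0,"z":0,"hand":15}]' 25
python3 - <<'E'
from ph import *
s,im,P,W=pinhand('pics/w27.png')
m=(abs(P[...,1])<9)&(P[...,2]>16)&(P[...,2]<54)&(P[...,0]>-10)&(P[...,0]<2);q=P[m]
for lo in range(14,54,4):
    k=q[(q[:,2]>=lo)&(q[:,2]<lo+4)]
    if len(k):print(lo,len(k),k[:,1].min().round(1),k[:,1].max().round(1),k[:,0].min().round(1))
h=P[(abs(P[...,1])<13)&(P[...,0]<-10)&(P[...,0]>-18)&(abs(P[...,2])<14)]
print(np.median(h[:,0]))
need([410.6,-112.7,110],1.474)
E
```

```text
time_s: 28.6
tcp_pos: [453.6, -414.7, 10.7]
tool_rot: [0.022, 0.707, -0.022, 0.707]
force: [0.6, 0.2, 0.2]
width: 50.3
time_s: 29.1
tcp_pos: [453.5, -414.4, 10.2]
tool_rot: [0.022, 0.707, -0.022, 0.707]
force: [-0.2, -0.1, 3.5]
width: 23.8
time_s: 29.68
tcp_pos: [453.0, -413.7, 103.4]
tool_rot: [0.022, 0.707, -0.021, 0.706]
force: [-0.4, 0.8, -0.8]
width: 23.6
-20 43 y -12.4 12.4 z -10.1 7.9
-16 1957 y -12.5 12.5 z -12.1 12.8
-12 204 y -12.5 12.5 z -11.7 13.0
-8 344 y -12.3 12.1 z -11.7 51.5
-4 209 y -12.5 12.4 z -11.9 53.1
0 132 y -12.2 12.2 z -11.5 -9.2
4 131 y -11.4 12.3 z -11.7 -9.4
8 14 y -9.4 10.9 z -11.0 -10.6
14 3 0.2 1.3 -5.9
18 77 -3.1 4.1 -6.6
22 86 -3.2 4.1 -6.7
26 42 -3.2 4.2 -6.7
46 5 -1.0 1.9 -5.6
50 13 -1.6 2.5 -6.2
-13.564447981261196
shift xyz [ -6.1 297.7 -60.9] turn [ 2.   -0.1  -0.12] tcp [ 453.  -413.6  103.2] w 24.0 t 29.73 F [ 0.7  1.1 -1.5] j [-0.93  0.63  1.38  0.    1.13 -2.44]
```

View pics/w27.png

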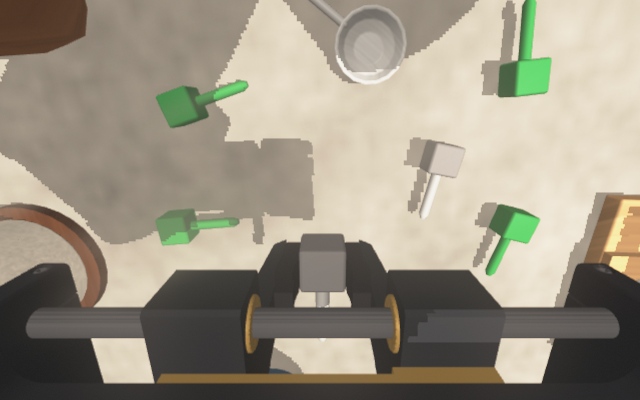

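```bash
python3 -m pendant '[{"rx":0,"ry":0,"rz":0,"x":-0.8,"y":37.2,"z":-7.6,"hand":15},{"rx":0,"ry":0,"rz":0,"x":-0.8,"y":37.2,"z":-7.6,"hand":15},{"rx":0,"ry":0,"rz":0,"x":-0.8,"y":37.2,"z":-7.6,"hand":15},{"rx":0,"ry":0,"rz":0,"x":-0.8,"y":37.2,"z":-7.6,"hand":15},{"rx":0,"ry":0,"rz":0,"x":-0.8,"y":37.2,"z":-7.6,"hand":15},{"rx":0,"ry":0,"rz":0,"x":-0.8,"y":37.2,"z":-7.6,"hand":15},{"rx":0,"ry":0,"rz":0,"x":-0.8,"y":37.2,"z":-7.6,"hand":15},{"rx":0,"ry":0,"rz":0,"x":-0.8,"y":37.2,"z":-7.6,"hand":15},{"rx":2,"ry":0,"rz":0,"x":0,"y":0,"z":0,"hand":15},{"rx":0,"ry":0,"rz":0,"x":0,"y":0,"z":0,"hand":15},{"rx":0,"ry":0,"rz":0,"x":0,"y":0,"z":0,"hand":15},{"rx":0,"ry":0,"rz":0,"x":0,"y":0,"z":0,"hand":15}]' 25; python3 -c "
from h import *
need([410.6,-112.8,43.5],1.474)"
```

```text
time_s: 30.73
tcp_pos: [411.1, -114.1, 110.8]
tool_rot: [0.034, 0.706, -0.034, 0.706]
force: [0.4, -0.1, -0.2]
width: 23.7
shift xyz [67.3  1.3 -0.6] turn [ 0.   -0.04 -0.01] tcp [ 411.1 -114.1  110.8] w 23.7 t 30.73 F [ 0.4 -0.1 -0.2] j [-0.55  0.26  1.94 -0.    0.94 -2.02]
```

```bash
python3 -m pendant '[{"rx":0,"ry":0,"rz":0,"x":20,"y":1.3,"z":-0.5,"hand":15},{"rx":0,"ry":0,"rz":0,"x":20,"y":0,"z":0,"hand":15},{"rx":0,"ry":0,"rz":0,"x":18,"y":0,"z":0,"hand":15},{"rx":0,"ry":0,"rz":0,"x":9,"y":0,"z":0,"hand":15},{"rx":0,"ry":0,"rz":0,"x":0,"y":0,"z":0,"hand":15},{"rx":0,"ry":0,"rz":0,"x":0,"y":0,"z":0,"hand":15},{"rx":0,"ry":0,"rz":0,"x":0,"y":0,"z":0,"hand":15},{"rx":0,"ry":0,"rz":0,"x":0,"y":0,"z":0,"hand":15}]' 25;python3 - <<'E'
from ph import *
s,im,P,W=pinhand('pics/w28.png')
m=(abs(P[...,1])<30)&(P[...,2]>60)&(P[...,2]<71)&(P[...,0]>-22)&(P[...,0]<20)
q=P[m]
for lo in range(-19,14,6):
    k=q[(q[:,0]>=lo)&(q[:,0]<lo+6)]
    if len(k):print(lo,len(k),k[:,1].min().round(1),k[:,1].max().round(1),np.median(k[:,2]).round(1))
need([410.6,-112.8,43.5],1.474)
E
```

```text
time_s: 31.4
tcp_pos: [411.2, -112.5, 45.0]
tool_rot: [0.034, 0.706, -0.034, 0.707]
force: [-0.3, -0.1, 0.6]
width: 23.8
-20 6 y -11.8 -11.4 z -9.4 9.2
-16 2123 y -12.5 12.4 z -11.9 66.9
-12 444 y -12.2 12.5 z -11.8 67.0
-8 572 y -12.4 12.2 z -11.7 66.5
-4 314 y -12.5 12.5 z -11.7 66.7
0 300 y -12.3 12.5 z -11.8 69.6
4 366 y -12.4 12.3 z -11.7 69.8
8 184 y -12.2 12.4 z -11.1 66.7
-19 162 -16.3 17.2 65.4
-13 513 -16.3 17.6 65.4
-7 375 -16.3 17.6 65.4
-1 355 -16.2 17.6 65.5
5 417 -16.3 17.4 65.5
11 71 -16.2 17.7 65.6
shift xyz [ 1.5 -0.4 -0.5] turn [0.01 0.08 0.04] tcp [ 411.2 -112.4   45. ] w 23.9 t 31.45 F [-0.6  0.5 -0.3] j [-0.54  0.38  2.   -0.    0.76 -2.02]
```

View pics/w28.png

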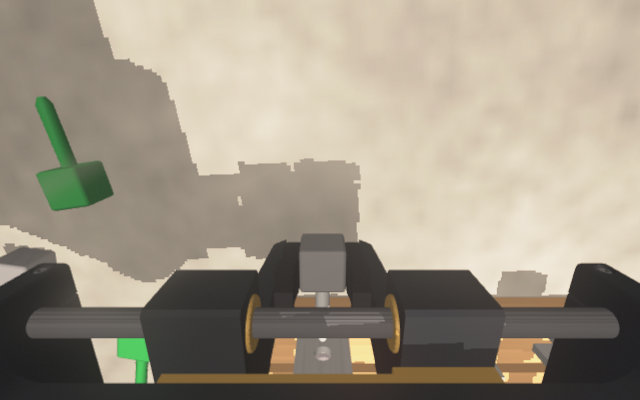

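```bash
python3 -m pendant '[{"rx":0,"ry":0,"rz":0,"x":1.4,"y":-0.3,"z":2,"hand":15},{"rx":0,"ry":0,"rz":0,"x":0,"y":0,"z":3,"hand":15},{"rx":0,"ry":0,"rz":0,"x":0,"y":0,"z":3,"hand":15},{"rx":0,"ry":0,"rz":0,"x":0,"y":0,"z":0,"hand":15},{"rx":0,"ry":0,"rz":0,"x":0,"y":0,"z":0,"hand":15}]' 25;python3 -c "
from h import *
need([465,-118.1,43.5],1.474)"
```

```text
time_s: 31.87
tcp_pos: [418.9, -113.2, 42.8]
tool_rot: [0.034, 0.706, -0.034, 0.706]
force: [-0.5, 0.1, -0.4]
width: 23.8
shift xyz [-0.7 -0.5 46.4] turn [0.02 0.01 0.  ] tcp [ 418.9 -113.2   42.8] w 23.8 t 31.87 F [-0.5  0.1 -0.4] j [-0.54  0.4   1.98  0.    0.76 -2.01]
```

```bash
python3 -m pendant '[{"rx":0,"ry":0,"rz":0,"x":-0.7,"y":-0.3,"z":3,"hand":15},{"rx":0,"ry":0,"rz":0,"x":0,"y":0,"z":3,"hand":15},{"rx":0,"ry":0,"rz":0,"x":0,"y":0,"z":3,"hand":15},{"rx":0,"ry":0,"rz":0,"x":0,"y":0,"z":4,"hand":15},{"rx":0,"ry":0,"rz":0,"x":0,"y":0,"z":0,"hand":15},{"rx":0,"ry":0,"rz":0,"x":0,"y":0,"z":0,"hand":15}]' 25;python3 -c "
from h import *
need([465,-118.1,43.5],1.474)"
```

```text
time_s: 32.37
tcp_pos: [431.7, -114.7, 43.4]
tool_rot: [0.034, 0.706, -0.034, 0.706]
force: [0.2, 0.3, -0.7]
width: 23.9
shift xyz [-0.1 -0.2 33.5] turn [ 0.02 -0.01 -0.  ] tcp [ 431.7 -114.7   43.4] w 23.9 t 32.37 F [ 0.2  0.3 -0.7] j [-0.52  0.42  1.94 -0.    0.78 -2.  ]
```

```bash
python3 -m pendant '[{"rx":0,"ry":0,"rz":0,"x":0,"y":-0.1,"z":4,"hand":15},{"rx":0,"ry":0,"rz":0,"x":0,"y":0,"z":4,"hand":15},{"rx":0,"ry":0,"rz":0,"x":0,"y":0,"z":4,"hand":15},{"rx":0,"ry":0,"rz":0,"x":0,"y":0,"z":4,"hand":15},{"rx":0,"ry":0,"rz":0,"x":0,"y":0,"z":4,"hand":15},{"rx":0,"ry":0,"rz":0,"x":0,"y":0,"z":0,"hand":15},{"rx":0,"ry":0,"rz":0,"x":0,"y":0,"z":0,"hand":15}]' 25;python3 -c "
from h import *
need([465,-118.1,43.5],1.474)"
```

```text
time_s: 32.95
tcp_pos: [451.6, -116.7, 43.4]
tool_rot: [0.034, 0.706, -0.034, 0.706]
force: [-0.5, 0.1, -0.4]
width: 23.8
shift xyz [-0.1 -0.1 13.5] turn [ 0.02 -0.01 -0.  ] tcp [ 451.6 -116.7   43.4] w 23.8 t 32.95 F [-0.5  0.1 -0.4] j [-0.5   0.46  1.88 -0.    0.8  -1.98]
```

```bash
python3 -m pendant '[{"rx":0,"ry":0,"rz":0,"x":0,"y":0,"z":4,"hand":15},{"rx":0,"ry":0,"rz":0,"x":0,"y":0,"z":4,"hand":15},{"rx":0,"ry":0,"rz":0,"x":0,"y":0,"z":4,"hand":15},{"rx":0,"ry":0,"rz":0,"x":0,"y":0,"z":2,"hand":15},{"rx":0,"ry":0,"rz":0,"x":0,"y":0,"z":0,"hand":15},{"rx":0,"ry":0,"rz":0,"x":0,"y":0,"z":0,"hand":15}]' 25;python3 -c "
from h import *
need([465,-118.1,43.5],1.474)"
```

```text
time_s: 33.45
tcp_pos: [463.5, -117.7, 43.1]
tool_rot: [0.034, 0.708, -0.033, 0.704]
force: [-12.9, -1.7, 5.4]
width: 23.5
shift xyz [-0.4 -0.2  1.5] turn [ 0.05 -0.34 -0.05] tcp [ 463.5 -117.7   43.1] w 23.5 t 33.45 F [-12.9  -1.7   5.4] j [-0.49  0.48  1.85 -0.    0.82 -1.97]
```

Head home (−13 N contact). Release, lift and back the arm away for a final look.

```bash
python3 -m pendant '[{"rx":0,"ry":0,"rz":0,"x":0,"y":0,"z":-1,"hand":30},{"rx":0,"ry":0,"rz":0,"x":0,"y":0,"z":0,"hand":42},{"rx":0,"ry":0,"rz":0,"x":0,"y":0,"z":0,"hand":42},{"rx":0,"ry":0,"rz":0,"x":-20,"y":0,"z":0,"hand":42},{"rx":0,"ry":0,"rz":0,"x":-40,"y":0,"z":0,"hand":60},{"rx":0,"ry":0,"rz":0,"x":-40,"y":0,"z":0,"hand":60},{"rx":0,"ry":0,"rz":0,"x":-40,"y":0,"z":-20,"hand":60},{"rx":0,"ry":0,"rz":0,"x":0,"y":0,"z":-35,"hand":60},{"rx":0,"ry":0,"rz":0,"x":0,"y":0,"z":-35,"hand":60},{"rx":0,"ry":0,"rz":0,"x":0,"y":0,"z":0,"hand":60},{"rx":0,"ry":0,"rz":0,"x":0,"y":0,"z":0,"hand":60}]' 25;python3 - <<'E'
from ph import *
s=robot.read_state();im,d,W=cloud('wrist');cv2.imwrite('pics/w30.png',im[:,:,::-1])
ts,d2,W2=cloud('side');cv2.imwrite('pics/s30.png',cv2.resize(ts[130:270,200:380,::-1],None,fx=4,fy=4,interpolation=cv2.INTER_CUBIC))
tt,d3,W3=cloud('top');cv2.imwrite('pics/t30.png',cv2.resize(tt[130:300,130:520,::-1],None,fx=2,fy=2))
t=-.0969;R=np.array([[np.cos(t),-np.sin(t)],[np.sin(t),np.cos(t)]])
for n,Wn in (('w',W),('side',W2),('top',W3)):
    L=(Wn[...,:2]-[558.1,-41.7])@R;z=Wn[...,2]
    for b in (85,-85):
        h=(abs(L[...,1]-b)<20)&(L[...,0]<-76)&(L[...,0]>-110)&(abs(z-57)<3)
        m=(abs(L[...,1]-b)<9)&(L[...,0]<45)&(L[...,0]>-60)&(z>68)&(z<86)
        te=(abs(L[...,1]-b)<30)&(abs(L[...,0]-8)<30)&(abs(z-62)<3)
        print(n,b,'head n',h.sum(),*( [L[h].min(0).round(1),L[h].max(0).round(1)] if h.any() else []),'bar',m.sum(),z[m].mean().round(1) if m.any() else None,'teat',te.sum(),*([L[te].min(0).round(1),L[te].max(0).round(1)] if te.any() else []))
need([400,-110,180],1.474)
E
```

```text
time_s: 34.37
tcp_pos: [375.9, -109.5, 181.3]
tool_rot: [0.034, 0.706, -0.035, 0.707]
force: [0.8, -0.3, 0.1]
width: 60.3
w 85 head n 2 [-92.7  76.9] [-90.5  81.8] bar 0 None teat 0
w -85 head n 111 [-97.5 -95. ] [-76.9 -73. ] bar 545 75.8 teat 353 [  -8.9 -102.4] [ 23.6 -65.5]
side 85 head n 14 [-93.8  72.1] [-77.   92.2] bar 159 74.8 teat 50 [-11.4  64.8] [25.  82.8]
side -85 head n 27 [-98.  -96.8] [-77.1 -74.9] bar 227 75.2 teat 58 [  -9.6 -105.1] [ 26.  -88.1]
top 85 head n 25 [-99.   74.1] [-77.8  96.2] bar 240 75.9 teat 62 [-8.3 65.4] [ 23.5 101.9]
top -85 head n 28 [-98.1 -94.6] [-76.2 -73.9] bar 244 76.0 teat 63 [  -8.4 -104.1] [ 23.8 -66.2]
shift xyz [ 1.   2.  22.7] turn [0.02 0.05 0.02] tcp [ 377.2 -109.8  181. ] w 59.7 t 34.52 F [0.3 0.5 0.9] j [-0.58  0.08  1.95  0.    1.11 -2.06]
```

View pics/w30.png

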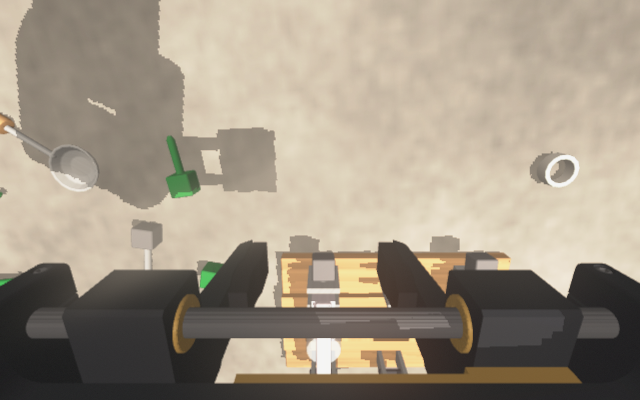

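View pics/s30.png

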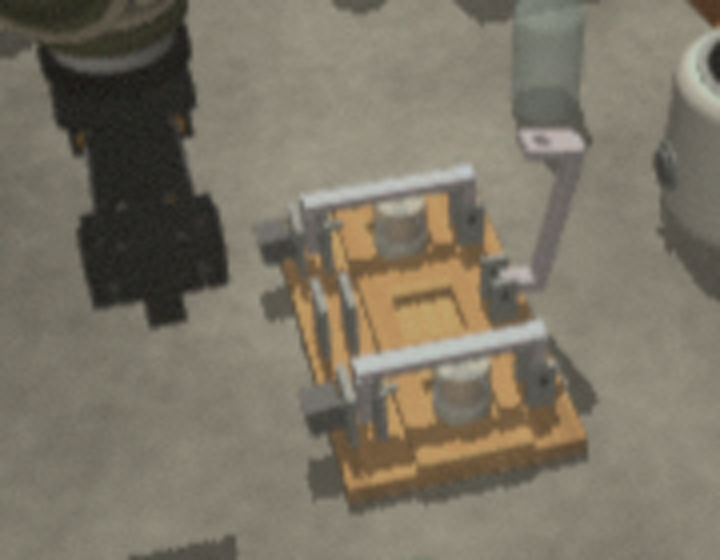

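View pics/t30.png

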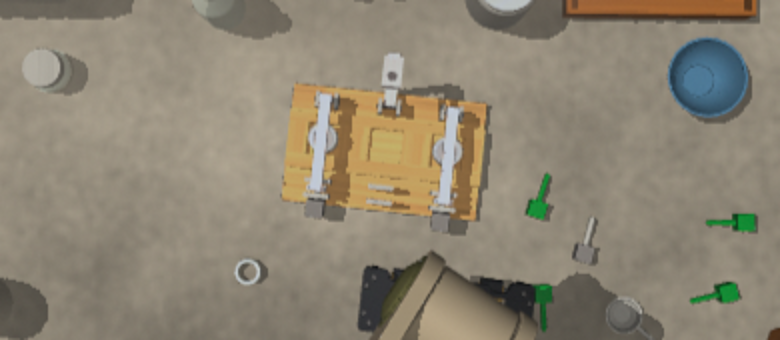

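```bash
python3 - <<'E'
from h import *
im,d=robot.get_image('top');cv2.imwrite('pics/t31.png',im[:,:,::-1])
im,d=robot.get_image('side');cv2.imwrite('pics/s31.png',im[:,:,::-1])
E
```

```text
(no output)
```

View pics/t31.png

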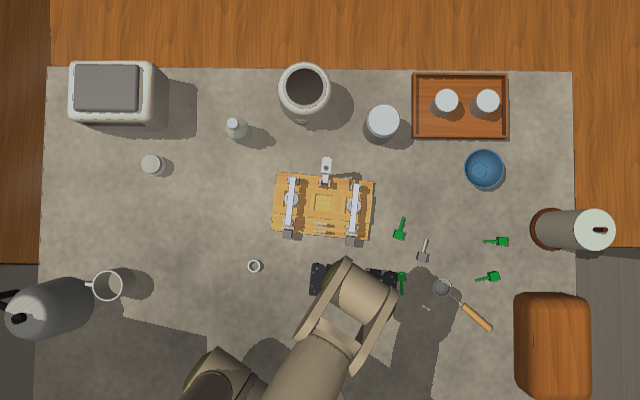

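View pics/s31.png

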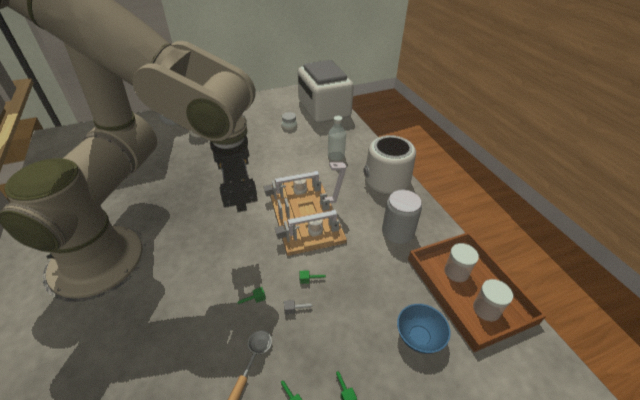

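No other teat is out. Bystanders are where they were, and both bays are locked.

```bash
python3 -c "
from bench import robot
print(robot.sign_off(), robot.read_state()['time_s'])"
```

```text
the job is handed in; nothing more can be done
the job is handed in; nothing more can be done
```

Both capped teats out on the shelf are now in the rack, one in slot 1 and one in slot 3. Each slot's arm is down and locked with a grey pin. I handed the job in at about 35 s.

- **Teats:** only two were out on the shelf. The two white pots in the wooden tray measured about 84 mm tall, so they are not teats. Both teats look upright in their pockets and centred to within about 1 mm in the top view. Their tops read 62 mm high.
- **Arms:** the bar tops read 75 to 76 mm in the last pictures, matching the 76 mm given for a fully lowered arm.
- **Pins:** I felt both heads stop against the fork, at 11 N and 13 N. The last pictures put the head fronts about 1 mm from the fork and show the shafts through it.
- **Left alone:** the third grey pin, the green look-alikes and the middle bay's arm were not used. The bottle, canister, jar, bowl and collar show no movement between the first and last pictures.

Two measurements disagreed slightly: the wrist camera read the rack up to about 3.5 mm off the other two views while the arm was still settling, and about 1 mm off once still. The side camera put the teats about 3 mm off in y before I picked them up. I went by the top view and the arm's own position, and everything went in without side force.

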